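# Fit a sanding sleeve to the spindle sander and key it on

### The job

Fit the big sanding sleeve to the sander: take it from its cradle, stand it upright on the cork mat and let go, then take it again by its top end and lower it over the steel shaft, holding it until it is fully home on the seat inside the dust collar. After that, take the switch key from its wooden stand, push it fully into the key switch, turn it clockwise to its stop and leave it there. Do not disturb the small sleeve, the black wooden blank or the glass jar.

Things in the scene. Friction and masses are not known exactly. Their poses are not given: they have to be found in the camera images.
- sander: low grey sander casing fixed to the bench, 200 x 220 x 45 mm high (its x, y, z). Origin: centre of its underside, z up. On its top: the steel shaft with the round aluminium dust collar around it (at x +30, y -30 mm) and the black key switch block (at x -50, y +70 mm). Position and yaw vary.
- seat (a point): centre of the steel seat (48 mm disc) at the shaft's foot, 50 mm above the bench; axes as the sander's, z up along the shaft. Shaft: 30 mm diameter, bevelled top, 95 mm tall from here. The dust collar around it is open above: inner diameter 72, outer 82 mm, rim 50 mm above the seat, so a seated sleeve stands 30 mm out of the collar
- shaft_top (a point): centre of the shaft's top, 145 mm above the bench
- sleeve: the big sanding sleeve, a rigid dark brown tube open at both ends: outer diameter 44 mm, bore 34 mm (2 mm clearance all round on the shaft), length 80 mm, about 90 g; either end may go down. Origin: centre of one end face; its z axis runs along the tube to the other end. It starts lying in the cradle, its axis level at 37 mm above the bench.
- sleeve_mid (a point): centre of the big sleeve, midway along its axis (40 mm from either end); same axes as the sleeve
- cradle: light wooden cradle fixed to the bench, 60 long (x) x 38 wide (y) mm, narrower than the sleeve; the sleeve lies along its x on a floor 15 mm high between two strips 21 mm high. Origin: centre of the underside
- mat: square cork mat fixed to the bench, 110 x 110 x 4 mm thick. Origin: centre of the underside, its top 4 mm above the bench
- stand: dark wooden block fixed to the bench, 60 x 60 x 35 mm high, with a slot in the middle of its top in which the key stands. Origin: centre of the underside
- key: switch key, 56 mm tall, about 40 g, upright. Origin: bottom centre of the blade, z up. Steel blade 6 (x) x 18 (y) x 20 mm long, foot tapered; shoulder 13 x 27 mm, z 20 to 25 mm; flat black grip 10 (x) x 32 (y) mm, z 25 to 56 mm: pinch across x. A half turn about z makes no difference. Starts in the stand, shoulder on its top, origin 15 mm above the bench; pull straight up
- keyway (a point): centre of the slot's mouth in the switch barrel (steel and brass, 40 mm diameter, on a black block on the sander), 82 mm above the bench; z up. Slot 9 (x) x 21 (y) mm, 20 mm deep. The key goes in with key y along the slot's y, either way round, until its shoulder rests on the barrel: key origin 20 mm below this point. Axes turn with the barrel
- switch (a joint): angle of the switch barrel, rad: grows clockwise seen from above, from 0 (off) to its stop at 1.05 (on, a sixth of a turn). Stays where left; friction about 0.06 N m. Starts between 0 and 0.15. The key has about 0.2 rad of play in the slot, so turn the key a little more than the barrel needs
- small_sleeve: bystander: a small brown sleeve, 29 mm outer diameter, 50 mm tall, standing; does not fit the shaft. Origin: bottom centre
- frog_blank: bystander: black wooden blank 46 x 18 x 16 mm lying on the bench. Origin: bottom centre
- jar: bystander: amber glass jar, 64 mm in diameter, 75 mm tall. Origin: bottom centre

How it is judged:
By the outcome, as a careful person would: the job done as asked, in the order asked, and still so for the second after the job is handed in, with the robot touching nothing.
It also fails if it takes over 72 s, if anything falls off the work surface, if the arm or the gripper's body presses on something with over 40 N, if the wrist force passes 120 N, or if a joint passes its speed limit or range.

### The arm

A 7-joint arm with a two-finger parallel gripper is mounted at the origin on the work surface. World frame = base frame: x ahead of the robot, y to its left, z up, the work surface at z = 0. Lengths are in m, angles in rad, forces in N, time in s.
With the tool pointing down it reaches from about 0.4 to 0.85 m from the base axis. Payload 4.5 kg.
Tool frame: the origin (TCP) lies between the finger pads; the fingertips stand 11 mm ahead of it and the grasp point (between the pads) lies 8 mm behind it (r.nose_length is the distance from the TCP to the fingertips, in m); z points along the fingers, y is the line along which they close (so a half turn about z gives the same grasp; the last joint's range is limited). The gripper opens to 88 mm and grips with 3 to 60 N. Pads are 18 mm wide; open, the fingers measure 123 mm over their backs; the gripper's body (75 mm by 187 mm) begins 45 mm behind the grasp point.
Start: joints at [1.146, 0.689, -0.195, 1.565, 0.157, 0.902, -0.215], TCP at [0.277, -0.56, 0.25] pointing down, gripper open.
Joint ranges: [-3.01, 3.01], [-0.46, 2.08], [-1.47, 1.51], [0.13, 2.56], [-1, 4.14], [0.04, 2.09], [-2.66, 2.66]. Speed limits (rad/s): [2.57, 2.57, 3.14, 3.14, 3.14, 3.14, 3.14].

### API

Orientations are given as a unit quaternion [x, y, z, w].
In Python, from plant import get_state, snapshot, camera_model, r gives the robot as it stands.
- The arm moves only by the shell command python3 -m inch 'ROWS' [FORCE]. ROWS is text: rows parted by semicolons, each of 7 numbers parted by spaces: the opening, from -1 (shut) to 1 (fully open), then the shift along the tool's x, y, z in m, then the turn, a rotation vector about the tool's x, y, z in rad. A call has 1 to 20 rows; each row shifts and turns the commanded pose from where the row before left it, along the tool's axes as they then stand; what a row does not reach is not made up. A row lasts 1/12 s, in which the tool goes at most 41.7 mm and 7.16 degrees, less where a joint would pass 70% of its speed; a pose out of reach is approached as far as the arm can. A call is refused whole if a number of a shift passes 0.0417 or a number of a turn 0.125, either way. A call with a gripper value outside its range is refused whole. The fingers move at their own pace and stop on an object; FORCE is the grip in N (left out, the last holds). Time passes only in rows, so rows that do not move let the fingers close. It gives the time, the measured TCP pose, the force, the opening and the grip force at its end, in the units of the state.
- get_state(): the state, without advancing time (a new reading comes with each control period).
- snapshot(name): name is "scene" or "side" or "wrist"; returns (picture, depth): 400x640x3 uint8, red, green, blue; 400x640 float32, m along the optical axis (not along the pixel's ray), 0 where there is no reading.
- camera_model(name): a dict with "intrinsics" (3x3 intrinsics, pixels), "view" (4x4, takes a point from world to camera coordinates). Camera axes: x right, y down, z forward; pixel columns grow to the right and rows downward; lengths in m; the calibration is good to about 2 mm. A picture is of the moment at which its call begins: read the wrist's pose just before it. camera_model takes no time and is no camera call; for the wrist camera it gives the pose at the moment of the call.
- r.finish_job(): hands the job in; it is judged then, once.
The state is a dict: "clock": time; "q": joint angles; "qd": joint speeds; "joint_torque": joint torques, N m; "tool_pos": TCP position; "eef_rot": TCP orientation; "contact_force": force on the tool from outside, world axes, zero at the start; "moment": the same for the moment, N m; "opening": opening from 0.0 (shut) to 1.0 (fully open); "finger_force": force on a finger pad.
Only numpy, scipy, OpenCV 4.12 (cv2) and the standard library are available. Lean on these libraries where they do the work, as an engineer would, in place of code of your own. Each camera call takes 0.05 s, during which the arm holds its last target. There are 200 camera calls.

## Working session

There is one attempt and no reset: what is moved stays moved. The work goes in short steps, Python scripts to look and compute and a shell command to move; the robot and the scene stay as the last step left them, time stands still between calls to the robot, and variables do not carry over. Pictures are saved under pics/ and viewed, at most 10 in all, crops included, and the job is handed in when it is done.

```bash
ls; mkdir -p pics; python3 - <<'E'
from plant import *
import cv2,numpy as np
for n in("scene","side"):
    p,d=snapshot(n);cv2.imwrite(f"pics/{n}0.png",p[:,:,::-1]);np.savez(f"pics/{n}0.npz",p=p,d=d,K=camera_model(n)["intrinsics"],V=camera_model(n)["view"])
    print(n,camera_model(n))
s=get_state();print(s)
E
```

```text
pics
scene {'intrinsics': array([[425.05858238,   0.        , 315.37999152],
       [  0.        , 425.05858238, 200.17125956],
       [  0.        ,   0.        ,   1.        ]]), 'view': array([[-0.56290946,  0.82648845, -0.00705553,  0.35018254],
       [ 0.56463113,  0.37830014, -0.73353984, -0.24589074],
       [-0.6035931 , -0.41690028, -0.67960984,  1.58166626],
       [ 0.        ,  0.        ,  0.        ,  1.        ]])}
side {'intrinsics': array([[367.07437096,   0.        , 318.67467844],
       [  0.        , 367.07437096, 200.14145333],
       [  0.        ,   0.        ,   1.        ]]), 'view': array([[ 0.79144319, -0.61102881, -0.01617015, -0.47299334],
       [-0.42948584, -0.5370844 , -0.72600431,  0.31888913],
       [ 0.43492481,  0.58153601, -0.68750002,  0.60372463],
       [ 0.        ,  0.        ,  0.        ,  1.        ]])}
{'clock': 0.1, 'q': array([ 1.14580349,  0.68991013, -0.19450811,  1.56621664,  0.15729305,
        0.90252149, -0.21510704]), 'qd': array([ 0.00130862, -0.00085375, -0.00151663, -0.0035082 ,  0.00017039,
        0.0002387 , -0.00031467]), 'joint_torque': array([-4.08548454e-03, -5.28505218e+01, -1.27177019e+00, -1.53837669e+01,
       -5.25458856e-02,  1.95720015e-03,  8.42053714e-05]), 'tool_pos': array([ 0.2765058 , -0.55989808,  0.2489899 ]), 'eef_rot': array([ 9.73797474e-01,  2.27415446e-01, -2.49759312e-04, -7.94833878e-04]), 'contact_force': array([-0.83176656, -0.13038329, -0.52254379]), 'moment': array([-0.04387579,  0.0083896 , -0.03182357]), 'finger_force': 0.0, 'opening': 0.9998734853568966}
```

View pics/scene0.png

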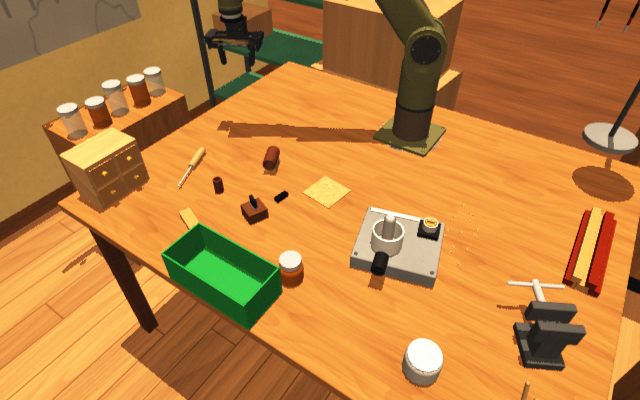

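View pics/side0.png

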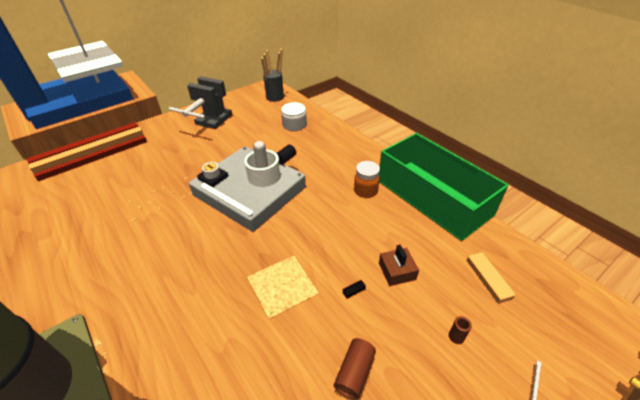

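The scene view shows the sleeve (271,157), mat (326,192), stand with key (254,210), shaft (389,218), key switch (430,227). The side view shows the same things at (355,367), (283,287), (399,262), (260,150) and (210,172).

```bash
cat > h.py <<'E'
import numpy as np,cv2
def ray(K,V,uv):
    R,t=V[:3,:3],V[:3,3];uv=np.atleast_2d(uv).astype(float)
    d=np.c_[uv,np.ones(len(uv))]@np.linalg.inv(K).T@R
    return -R.T@t,d
def plane(K,V,uv,z):
    o,d=ray(K,V,uv);return o+d*((z-o[2])/d[:,2])[:,None]
def tri(*obs):  # (K,V,uv)
    A=np.zeros((3,3));b=np.zeros(3)
    for K,V,uv in obs:
        o,d=ray(K,V,uv);d=d[0]/np.linalg.norm(d[0]);P=np.eye(3)-np.outer(d,d);A+=P;b+=P@o
    x=np.linalg.solve(A,b);return x
def cloud(K,V,d):
    h,w=d.shape;u,v=np.meshgrid(np.arange(w),np.arange(h));o,r=ray(K,V,np.c_[u.ravel(),v.ravel()])
    return (o+r*d.ravel()[:,None]).reshape(h,w,3)
E
python3 - <<'E'
from h import *
np.set_printoptions(precision=4,suppress=True)
L={n:np.load(f"pics/{n}0.npz") for n in("scene","side")}
pts={"sleeve":((271,157),(355,367)),"mat":((326,192),(283,287)),"stand":((254,211),(398,264)),"keytop":((253,199),(401,249)),"shafttop":((389,218),(259,147)),"switch":((430,223),(210,169)),"small":((218,185),(460,329)),"blank":((281,197),(354,289)),"jar":((290,262),(367,175))}
for k,(a,b) in pts.items():
    x=tri(*[(L[n]["K"],L[n]["V"],p) for n,p in(("scene",a),("side",b))])
    c=[cloud(L[n]["K"],L[n]["V"],L[n]["d"])[p[1],p[0]] for n,p in(("scene",a),("side",b))]
    print(k,x,*c)
# sleeve axis from masked cloud
C=[]
for n,(u,v) in(("scene",(271,157)),("side",(355,367))):
    c=cloud(L[n]["K"],L[n]["V"],L[n]["d"])[v-32:v+33,u-32:u+33].reshape(-1,3)
    hs=cv2.cvtColor(L[n]["p"],cv2.COLOR_RGB2HSV)[v-32:v+33,u-32:u+33].reshape(-1,3)
    m=(c[:,2]>.012)&(c[:,2]<.08);C.append(c[m]);print(n,m.sum(),c[m].min(0),c[m].max(0),c[m].mean(0))
    r=cv2.minAreaRect((c[m][:,:2]*1000).astype(np.float32));print(r)
# sander yaw: points 0.03-.052
n="scene";c=cloud(L[n]["K"],L[n]["V"],L[n]["d"]);m=(abs(c[...,2]-.045)<.006);m[:190]=0;m[:,:340]=0;m[:,450:]=0;m[300:]=0
print(cv2.minAreaRect((c[m][:,:2]*1000).astype(np.float32)))
m=(abs(c[...,2]-.035)<.006);m[:]&=0;m[195:225,240:270]=abs(c[195:225,240:270,2]-.035)<.005
print(cv2.minAreaRect((c[m][:,:2]*1000).astype(np.float32)))
E
```

```text
sleeve [ 0.4359 -0.3058  0.0391] [ 0.4564 -0.2874  0.0597] [ 0.4295 -0.3114  0.0595]
mat [ 0.4405 -0.0834 -0.0038] [ 0.4491 -0.0773  0.0057] [ 0.4385 -0.0886  0.0042]
stand [ 0.6514 -0.1993  0.0197] [ 0.6606 -0.1902  0.0321] [ 0.6373 -0.2084  0.0412]
keytop [ 0.6507 -0.1981  0.0681] [ 0.6524 -0.1956  0.0707] [ 0.6482 -0.2005  0.0721]
shafttop [0.5675 0.1876 0.1373] [0.5723 0.1895 0.1424] [0.5648 0.1819 0.1416]
switch [0.4639 0.2649 0.075 ] [0.4624 0.2646 0.0735] [0.4617 0.257  0.0809]
small [ 0.6292 -0.3664  0.0253] [ 0.6365 -0.3564  0.0353] [ 0.6139 -0.371   0.0507]
blank [ 0.5467 -0.1811  0.0056] [ 0.5557 -0.173   0.0167] [ 0.543  -0.185   0.0138]
jar [0.7678 0.0222 0.0547] [0.7807 0.0332 0.0756] [0.7512 0.0066 0.0733]
scene 310 [ 0.3972 -0.3359  0.0125] [ 0.483 -0.268  0.063] [ 0.4452 -0.2969  0.0438]
((438.5665283203125, -303.144287109375), (82.92709350585938, 42.11128616333008), 27.71043586730957)
side 1600 [ 0.391  -0.3427  0.0147] [ 0.4796 -0.2706  0.0613] [ 0.4305 -0.3101  0.0504]
((435.38525390625, -305.83563232421875), (80.60050201416016, 44.02400207519531), 27.05439567565918)
((553.05810546875, 217.739501953125), (242.4665985107422, 219.9147186279297), 15.357975959777832)Traceback (most recent call last):
  File "<stdin>", line 19, in <module>
numpy._core._exceptions._UFuncOutputCastingError: Cannot cast ufunc 'bitwise_and' output from dtype('int64') to dtype('bool') with casting rule 'same_kind'
```

```bash
python3 -m inch '1 .02 -.012 0 0 0 0;1 .03 -.018 0 0 0 0;1 .03 -.018 0 0 0 0;1 .03 -.018 0 0 0 0;1 .03 -.018 0 0 0 0;1 .03 -.018 0 0 0 0;1 .03 -.018 0 0 0 0;1 .02 -.012 0 0 0 0;1 .01 -.006 0 0 0 0;1 0 0 0 0 0 0;1 0 0 0 0 0 0'; cat > look.py <<'E'
from plant import *
from h import *
import sys
def look(tag):
    V=camera_model("wrist")["view"];K=camera_model("wrist")["intrinsics"]
    p,d=snapshot("wrist");cv2.imwrite(f"pics/{tag}.png",p[:,:,::-1]);np.savez(f"pics/{tag}.npz",p=p,d=d,K=K,V=V)
    return p,d,K,V
if __name__=="__main__":
    look(sys.argv[1]);s=get_state();print(s["clock"],s["tool_pos"],s["eef_rot"],camera_model("wrist"))
E
python3 look.py w1
```

```text
clock: 1.02
tool_pos: [0.4213, -0.3357, 0.2496]
eef_rot: [0.974, 0.227, -0.001, 0.0]
contact_force: [-0.3, -0.3, 0.2]
opening: 0.998
finger_force: 0.0
1.0667 [ 0.42059555 -0.33665095  0.24956433] [ 9.74074669e-01  2.26224995e-01 -7.45435317e-04  4.85880107e-04] {'intrinsics': array([[335.56235218,   0.        , 321.3842018 ],
       [  0.        , 335.56235218, 196.96391888],
       [  0.        ,   0.        ,   1.        ]]), 'view': array([[ 4.41288127e-01, -8.97365339e-01,  4.87351416e-04,
        -4.87906953e-01],
       [-8.53528140e-01, -4.19562965e-01,  3.08960568e-01,
         1.75109856e-01],
       [-2.77046030e-01, -1.36756599e-01, -9.51074724e-01,
         4.61391417e-01],
       [ 0.00000000e+00,  0.00000000e+00,  0.00000000e+00,
         1.00000000e+00]])}
```

View pics/w1.png

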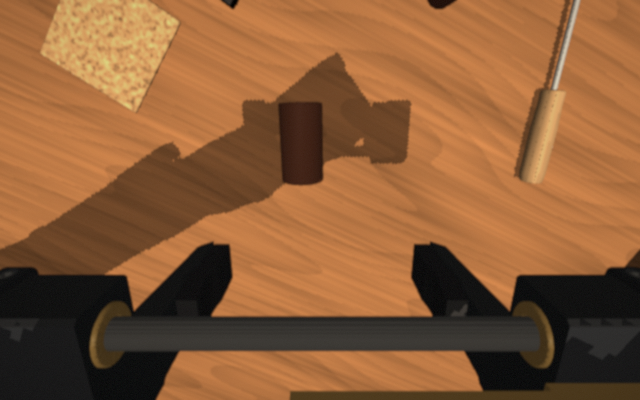

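The wrist view shows the sleeve at (280–323, 102–185), nearly aligned with the tool's x, with the mat at the top left.

```bash
python3 - <<'E'
from h import *
from plant import get_state
from scipy.spatial.transform import Rotation as R
L=np.load("pics/w1.npz");K,V=L["K"],L["V"]
c=cloud(K,V,L["d"]);g=cv2.cvtColor(L["p"],cv2.COLOR_RGB2HSV);p=L["p"].astype(int)
m=np.zeros(c.shape[:2],bool);m[90:200,265:340]=(c[90:200,265:340,2]>.03)
q=c[m];print(m.sum(),q[:,2].max(),np.percentile(q[:,2],95),cv2.minAreaRect((q[:,:2]*1000).astype(np.float32)))
rows=[np.where(m[r])[0] for r in (110,140,170)]
print([ (x.min(),x.max()) for x in rows],np.where(m.any(1))[0][[0,-1]])
s=get_state();T=R.from_quat(s["eef_rot"])
r=cv2.minAreaRect((q[:,:2]*1000).astype(np.float32))
print("tool x",T.as_matrix()[:,0],np.degrees(np.arctan2(*T.as_matrix()[1::-1,0])))
# mat: yellow bright pixels
S=np.load("pics/side0.npz");n=cloud(S["K"],S["V"],S["d"])
for nm in("scene","side"):
    S=np.load(f"pics/{nm}0.npz");hs=cv2.cvtColor(S["p"],cv2.COLOR_RGB2HSV)
    n=plane(S["K"],S["V"],np.stack(np.meshgrid(np.arange(640),np.arange(400)),-1).reshape(-1,2),.004).reshape(400,640,3)
    k=(abs(n[...,0]-.44)<.1)&(abs(n[...,1]+.083)<.1)&(hs[...,0]>18)&(hs[...,0]<35)&(hs[...,2]>150)
    k=cv2.morphologyEx(k.astype(np.uint8),cv2.MORPH_CLOSE,np.ones((5,5)));_,lab,st,_=cv2.connectedComponentsWithStats(k);k=lab==1+st[1:,4].argmax()
    print(nm,k.sum(),cv2.minAreaRect((n[k][:,:2]*1000).astype(np.float32)))
E
```

```text
3468 0.38500523760426575 0.05984912951989604 ((442.1246032714844, -302.02459716796875), (92.53904724121094, 43.91853332519531), 27.11794662475586)
[(np.int64(279), np.int64(336)), (np.int64(280), np.int64(322)), (np.int64(282), np.int64(322))] [ 92 197]
tool x [ 0.89764339  0.44071935 -0.00167206] 26.149826783279845
scene 786 ((440.7401123046875, -81.1966552734375), (109.7630386352539, 110.80221557617188), 81.92901611328125)
side 2455 ((440.3190612792969, -81.57258605957031), (109.64653015136719, 109.63734436035156), 82.17992401123047)
```

```bash
cat > go.py <<'E'
# usage: tgt(pos, x-azimuth deg, tilt deg): rotvec in present tool frame, shift in the frame AFTER the turn
from plant import get_state
import numpy as np
from scipy.spatial.transform import Rotation as R
def pose(az,tilt): return R.from_euler("z",az,degrees=True)*R.from_euler("x",180,degrees=True)*R.from_euler("y",tilt,degrees=True)
def tgt(pos,az,tilt):
    s=get_state();T=R.from_quat(s["eef_rot"]);G=pose(az,tilt)
    d=np.array(pos)-s["tool_pos"]
    print("t %.2f"%s["clock"],"pos",s["tool_pos"].round(4),"turn",(T.inv()*G).as_rotvec().round(4),"shift after turn",G.inv().apply(d).round(4),"before",T.inv().apply(d).round(4))
E
python3 -m inch '1 0 0 0 0 -.105 -.004;1 0 0 0 0 -.105 -.004;1 0 0 0 0 -.105 -.004;1 0 0 0 0 -.105 -.004;1 0 0 0 0 -.105 -.004;1 0 0 0 0 0 0;1 0 0 0 0 0 0'
python3 -c "
from go import *
tgt((.4797,-.2819,.0993),27.3,-30);tgt((.4441,-.3003,.030),27.3,-30)"
```

```text
clock: 1.65
tool_pos: [0.4216, -0.3355, 0.2488]
eef_rot: [0.938, 0.229, -0.253, 0.059]
contact_force: [0.1, -0.0, 0.3]
opening: 1.0
finger_force: 0.0
t 1.65 pos [ 0.4216 -0.3355  0.2488] turn [-0.0047  0.001   0.0036] shift after turn [ 0.1407 -0.021   0.0913] before [ 0.1409 -0.0201  0.0913]
t 1.65 pos [ 0.4216 -0.3355  0.2488] turn [-0.0047  0.001   0.0036] shift after turn [ 0.1407 -0.021   0.1714] before [ 0.1409 -0.0197  0.1713]
```

```bash
python3 -m inch '1 .02 -.003 .012 0 0 0;1 .026 -.004 .017 0 0 0;1 .026 -.004 .017 0 0 0;1 .026 -.004 .017 0 0 0;1 .023 -.003 .015 0 0 0;1 .02 -.002 .013 0 0 0;1 0 0 .018 0 0 0;1 0 0 .02 0 0 0;1 0 0 .02 0 0 0;1 0 0 .014 0 0 0;1 0 0 .008 0 0 0;1 0 0 0 0 0 0;1 0 0 0 0 0 0'
python3 -c "
from go import *
tgt((.4441,-.3003,.030),27.3,-30)"
```

```text
clock: 2.73
tool_pos: [0.444, -0.3008, 0.032]
eef_rot: [0.939, 0.228, -0.252, 0.059]
contact_force: [0.1, 0.0, 0.0]
opening: 0.999
finger_force: 0.0
t 2.73 pos [ 0.444  -0.3008  0.032 ] turn [-0.0042  0.0003  0.001 ] shift after turn [ 0.0013 -0.0004  0.0016] before [ 0.0013 -0.0004  0.0016]
```

```bash
python3 -m inch '.3 0 0 .001 0 0 0;.1 0 0 0 0 0 0;-.2 0 0 0 0 0 0;-.2 0 0 0 0 0 0;-.2 0 0 0 0 0 0;-.2 0 0 0 0 0 0;-.2 0 0 0 0 0 0;-.2 0 0 0 0 0 0' 25
python3 -c "
from plant import *
print(get_state())"
```

```text
clock: 3.4
tool_pos: [0.4447, -0.3003, 0.0306]
eef_rot: [0.938, 0.229, -0.252, 0.06]
contact_force: [1.7, -2.6, 0.9]
opening: 0.494
finger_force: 25.0
{'clock': 3.4, 'q': array([ 0.26209142,  1.06604625,  0.06762247,  1.68159004,  0.41419137,
        0.82570502, -1.13423855]), 'qd': array([ 0.00118014, -0.000508  , -0.00087737, -0.00204619, -0.00296774,
        0.00053221,  0.00230995]), 'joint_torque': array([-4.26321421e-01, -5.65067732e+01,  3.18511471e+00, -5.06603658e+00,
        4.94451507e-02,  1.98100515e+00, -3.97780677e-03]), 'tool_pos': array([ 0.44471238, -0.30034619,  0.03057438]), 'eef_rot': array([ 0.93823764,  0.22924217, -0.25213765,  0.05987289]), 'contact_force': array([ 1.67852719, -2.58999228,  0.92594624]), 'moment': array([-0.20319455, -0.59535994,  0.24811481]), 'finger_force': 24.9971286021173, 'opening': 0.4944691999195108}
```

```bash
python3 -m inch '-.2 -.006 0 -.01 0 0 0;-.2 -.01 0 -.0173 0 0 0;-.2 -.015 0 -.026 0 0 0;-.2 -.015 0 -.026 0 0 0;-.2 -.014 0 -.024 0 0 0;-.2 0 0 0 0 .1 0;-.2 0 0 0 0 .12 0;-.2 0 0 0 0 .12 0;-.2 0 0 0 0 .12 0;-.2 0 0 0 0 .12 0;-.2 0 0 0 0 .12 0;-.2 0 0 0 0 .12 0;-.2 0 0 0 0 .12 0;-.2 0 0 0 0 .12 0;-.2 0 0 0 0 .12 0;-.2 0 0 0 0 .12 0;-.2 0 0 0 0 .12 0;-.2 0 0 0 0 .12 0;-.2 0 0 0 0 .03 0'
python3 - <<'E'
from go import *
tgt((.44,-.08,.12),27.3,60)
print(get_state()["q"])
E
```

```text
clock: 4.98
tool_pos: [0.4403, -0.3011, 0.1447]
eef_rot: [0.842, 0.198, 0.486, -0.124]
contact_force: [-1.5, 0.8, -2.5]
opening: 0.493
finger_force: 25.0
t 4.98 pos [ 0.4403 -0.3011  0.1447] turn [-0.0042 -0.0027 -0.0166] shift after turn [ 0.0292 -0.1966  0.1   ] before [ 0.0256 -0.1966  0.1009]
[ 1.66226775  1.31275925 -1.13768253  2.12292343  0.30885041  0.07201719
 -0.29427473]
```

```bash
python3 -m inch '-.2 .003 -.02 .01 0 0 -.008;-.2 .004 -.03 .015 0 0 -.008;-.2 .004 -.03 .015 0 0 0;-.2 .004 -.03 .015 0 0 0;-.2 .004 -.03 .015 0 0 0;-.2 .004 -.03 .015 0 0 0;-.2 .003 -.02 .011 0 0 0;-.2 .003 -.007 .004 0 0 0;-.2 0 0 0 0 0 0;-.2 0 0 0 0 0 0;-.2 0 0 0 0 0 0'
python3 - <<'E'
from go import *
tgt((.4465,-.078,.092),27.3,60)
print(get_state()["q"])
from plant import *
import cv2
p,d=snapshot("side");m=camera_model("side");np.savez("pics/side1.npz",p=p,d=d,K=m["intrinsics"],V=m["view"])
cv2.imwrite("pics/side1.png",cv2.resize(p[150:350,180:420,::-1],None,fx=3,fy=3))
E
```

```text
clock: 5.9
tool_pos: [0.4236, -0.2072, 0.1403]
eef_rot: [0.837, 0.235, 0.465, -0.166]
contact_force: [-0.1, 0.5, -0.7]
opening: 0.485
finger_force: 25.0
t 5.90 pos [ 0.4236 -0.2072  0.1403] turn [-0.1198  0.0192  0.0025] shift after turn [-0.002  -0.1042  0.0931] before [ 1.000e-04 -9.240e-02  1.049e-01]
[ 1.64337052  1.44098279 -1.32571558  2.28039509  1.67417687  0.26883999
 -1.68696063]
```

View pics/side1.png

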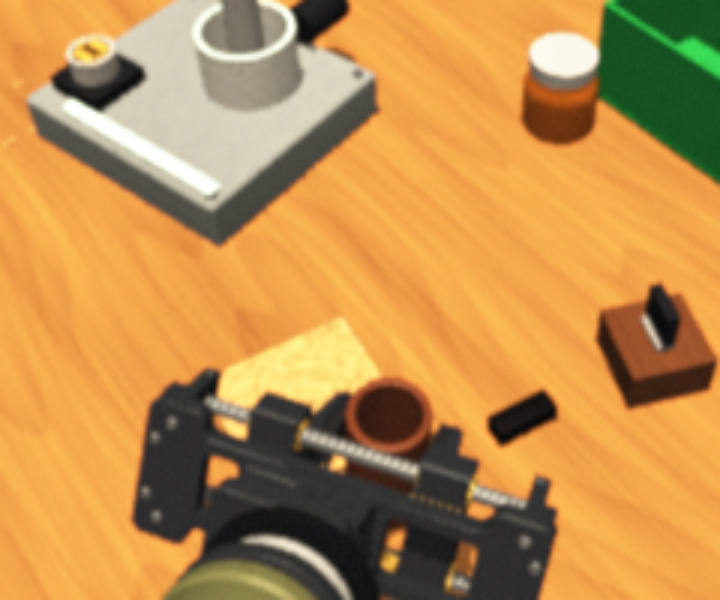

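```bash
python3 -m inch '-.2 0 0 0 0 0 0;-.2 0 0 0 0 0 0'
python3 - <<'E'
from go import *
for a in (27.3,10,0,-10): tgt((.4465,-.078,.12),a,60)
print(get_state()["q"],get_state()["qd"])
E
```

```text
clock: 6.12
tool_pos: [0.4236, -0.2069, 0.1407]
eef_rot: [0.837, 0.235, 0.465, -0.166]
contact_force: [0.3, -0.1, -1.3]
opening: 0.492
finger_force: 25.0
t 6.12 pos [ 0.4236 -0.2069  0.1407] turn [-0.1197  0.0182  0.0026] shift after turn [ 0.0218 -0.1041  0.0791] before [ 0.0236 -0.0939  0.0906]
t 6.12 pos [ 0.4236 -0.2069  0.1407] turn [-0.3796  0.0268  0.1561] shift after turn [ 0.0046 -0.123   0.0492] before [ 0.0236 -0.0939  0.0906]
t 6.12 pos [ 0.4236 -0.2069  0.1407] turn [-0.5296  0.0317  0.2453] shift after turn [-0.0065 -0.1289  0.0301] before [ 0.0236 -0.0939  0.0906]
t 6.12 pos [ 0.4236 -0.2069  0.1407] turn [-0.6795  0.0365  0.3346] shift after turn [-0.0178 -0.131   0.0104] before [ 0.0236 -0.0939  0.0906]
[ 1.64346973  1.44128684 -1.32642697  2.28090685  1.67619778  0.26866076
 -1.68904814] [-0.00090675  0.00358806 -0.00422771  0.00493691  0.00425834  0.00056928
 -0.00670407]
```

```bash
python3 -m inch '-.2 0 0 0 -.068 .004 .033;-.2 0 0 0 -.068 .004 .033;-.2 0 0 0 -.068 .004 .033;-.2 0 0 0 -.068 .004 .033;-.2 0 0 0 -.068 .004 .033;-.2 0 0 0 -.068 .004 .034;-.2 0 0 0 -.068 .004 .034;-.2 0 0 0 -.068 .004 .034;-.2 0 0 0 -.068 .004 .034;-.2 0 0 0 -.068 .004 .034;-.2 0 0 0 0 0 0'
python3 - <<'E'
from go import *
tgt((.4485,-.083,.12),-10,60)
print(get_state()["q"],get_state()["qd"])
E
```

```text
clock: 7.03
tool_pos: [0.4223, -0.2659, 0.0792]
eef_rot: [0.866, -0.004, 0.5, -0.006]
contact_force: [-0.4, -0.1, -1.0]
opening: 0.489
finger_force: 25.0
t 7.03 pos [ 0.4223 -0.2659  0.0792] turn [-0.1576  0.0012  0.0732] shift after turn [ 0.0324 -0.1847 -0.0256] before [ 0.0458 -0.1836  0.0034]
[ 1.64056064  1.8124075  -1.47011799  2.55767805  2.66036987  1.09750097
 -2.65345521] [-0.01213717 -0.07456728 -0.03264809  0.01969802 -0.04532357 -0.11926118
 -0.00159553]
```

```bash
python3 -m inch '-.2 .009 0 -.005 0 0 0;-.2 .009 0 -.005 .052 0 -.03;-.2 .009 0 -.005 .087 0 -.05;-.2 .009 0 -.005 .087 0 -.05;-.2 .009 0 -.005 .087 0 -.05;-.2 .009 0 -.005 .087 0 -.05;-.2 0 0 0 .087 0 -.05;-.2 0 0 0 .087 0 -.05;-.2 0 0 0 0 0 0'
python3 - <<'E'
from go import *
tgt((.4405,-.075,.12),45,60)
print(get_state()["q"],get_state()["qd"],get_state()["finger_force"],get_state()["eef_rot"])
E
```

```text
clock: 7.78
tool_pos: [0.4199, -0.2694, 0.1248]
eef_rot: [0.848, 0.199, 0.478, -0.112]
contact_force: [0.6, -0.0, -0.8]
opening: 0.498
finger_force: 25.0
t 7.78 pos [ 0.4199 -0.2694  0.1248] turn [ 0.2787  0.0196 -0.1642] shift after turn [ 0.0718 -0.1229  0.134 ] before [ 0.0502 -0.1648  0.0923]
[ 1.69516293  1.40366282 -1.21599871  2.24123307  2.01961899  0.17453867
 -1.96222141] [ 0.00192369  0.03451001 -0.00047315  0.04495425  0.29325312 -0.01037565
 -0.33231705] 24.99841785058379 [ 0.84777615  0.19944862  0.47840869 -0.1123431 ]
```

```bash
python3 -m inch '-.2 0 0 0 .087 0 -.05;-.2 0 0 0 .087 0 -.05;-.2 0 0 0 .087 0 -.05;-.2 0 0 0 .087 0 -.05;-.2 0 0 0 .087 0 -.05;-.2 0 0 0 .087 0 -.05;-.2 0 0 0 .087 0 -.05;-.2 0 0 0 .087 0 -.05;-.2 0 0 0 0 0 0'
python3 - <<'E'
from go import *
tgt((.4405,-.075,.12),75,60)
print(get_state()["q"],get_state()["qd"],get_state()["finger_force"],get_state()["eef_rot"])
E
```

```text
clock: 8.53
tool_pos: [0.4264, -0.2886, 0.1074]
eef_rot: [0.805, 0.367, 0.422, -0.197]
contact_force: [1.3, -1.4, -1.2]
opening: 0.491
finger_force: 25.0
t 8.53 pos [ 0.4264 -0.2886  0.1074] turn [ 0.3762  0.0747 -0.2464] shift after turn [ 0.1159 -0.0417  0.1756] before [ 0.1063 -0.1289  0.1345]
[ 1.6666026   1.5525762  -1.44057446  1.88137816  0.78462109  0.76113964
 -0.52530934] [ 0.02687243 -0.01132776  0.0221776   0.12425176  0.14718481 -0.12657236
 -0.25090673] 24.99770661816001 [ 0.80511895  0.36697785  0.42210631 -0.1973246 ]
```

```bash
python3 -m inch '-.2 .01 -.012 .012 0 0 0;-.2 .014 -.017 .018 0 0 0;-.2 .014 -.017 .018 0 0 0;-.2 .014 -.017 .018 0 0 0;-.2 .014 -.017 .018 0 0 0;-.2 .014 -.017 .018 0 0 0;-.2 .013 -.016 .017 0 0 0;-.2 .012 -.015 .015 0 0 0;-.2 0 0 0 0 0 0;-.2 0 0 0 0 0 0'
python3 - <<'E'
from go import *
tgt((.4405,-.075,.12),75,60)
print(get_state()["q"],get_state()["qd"],get_state()["finger_force"],get_state()["eef_rot"])
E
```

```text
clock: 9.37
tool_pos: [0.4307, -0.117, 0.1122]
eef_rot: [0.806, 0.372, 0.414, -0.201]
contact_force: [0.1, 0.2, -1.2]
opening: 0.492
finger_force: 25.0
t 9.37 pos [ 0.4307 -0.117   0.1122] turn [ 0.359   0.0853 -0.2483] shift after turn [ 0.0283 -0.0014  0.0335] before [ 0.0283 -0.0197  0.0272]
[ 1.41665366  1.3864459  -1.21048282  2.28499666  1.55390429  0.22342491
 -1.46294805] [ 0.0136528  -0.00279826  0.01443745 -0.0427028  -0.05511991  0.00943578
  0.0501659 ] 24.999235030263662 [ 0.80603539  0.37185377  0.41422564 -0.20111901]
```

```bash
python3 -m inch '-.2 .007 -.004 .007 .072 .017 -.05;-.2 .007 -.003 .007 .072 .017 -.05;-.2 .007 -.002 .007 .072 .017 -.05;-.2 .007 0 .008 .072 .017 -.05;-.2 0 0 0 .072 .017 -.05;-.2 0 0 0 0 0 0;-.2 0 0 0 0 0 0'
python3 - <<'E'
from go import *
tgt((.4405,-.075,.12),75,60)
tgt((.4405,-.075,.12),R.from_quat(get_state()["eef_rot"]).as_euler("ZXY",degrees=True)[0],60)
print(get_state()["q"],get_state()["qd"],get_state()["finger_force"],get_state()["eef_rot"])
E
```

```text
clock: 9.95
tool_pos: [0.4457, -0.0943, 0.1122]
eef_rot: [0.722, 0.493, 0.398, -0.278]
contact_force: [-0.3, -1.1, -0.8]
opening: 0.491
finger_force: 25.0
t 9.95 pos [ 0.4457 -0.0943  0.1122] turn [ 0.0851  0.0332 -0.0626] shift after turn [ 0.0154 -0.01    0.0111] before [ 0.015  -0.0119  0.0096]
t 9.95 pos [ 0.4457 -0.0943  0.1122] turn [ 2.6937 -0.0155 -1.6163] shift after turn [-0.0013  0.0118 -0.0179] before [ 0.015  -0.0119  0.0096]
[ 1.38241342  1.57075938 -1.43569991  2.05161981  0.85250004  0.66459419
 -0.61474666] [ 0.00797298 -0.02390949  0.0126176   0.05670523  0.02168924 -0.00166662
 -0.02289753] 24.999050963670015 [ 0.72201468  0.49308287  0.39758164 -0.2783755 ]
```

```bash
cat > up.py <<'E'
from go import *
def up():
    Tg=R.from_quat([0.93823764,0.22924217,-0.25213765,0.05987289]);y=Tg.as_matrix()[:,1];a=np.cross(y,[0,0,1]);a=a*np.sign(a[0])
    a=Tg.inv().apply(a/np.linalg.norm(a))
    s=get_state();T=R.from_quat(s["eef_rot"]);w=T.apply(a);u=T.inv().apply([0,0,1])
    c=s["tool_pos"]-.008*T.as_matrix()[:,2] # grasp pt
    print("axis world",w.round(3),"turn",np.cross(a,u).round(4),"grasp",c.round(4),"to mat above",T.inv().apply(np.array([.4405,-.0814,.086])-c).round(4),"down dir",-u.round(4),"q",s["q"].round(3))
up()
E
python3 up.py
```

```text
axis world [0.021 0.027 0.999] turn [-0.005   0.033  -0.0086] grasp [ 0.4433 -0.1006  0.1164] to mat above [-0.0169 -0.0092  0.0305] down dir [-0.8486  0.0099  0.5289] q [ 1.382  1.571 -1.436  2.052  0.853  0.665 -0.615]
```

```bash
python3 -m inch '-.2 -.004 -.002 .008 -.002 .011 -.003;-.2 -.004 -.002 .008 -.002 .011 -.003;-.2 -.004 -.002 .008 -.002 .011 -.003;-.2 -.004 -.002 .007 0 0 0;-.2 0 0 0 0 0 0;-.2 0 0 0 0 0 0'; python3 up.py
```

```text
clock: 10.45
tool_pos: [0.4432, -0.0729, 0.0821]
eef_rot: [0.712, 0.493, 0.411, -0.284]
contact_force: [0.7, -0.6, -1.5]
opening: 0.492
finger_force: 25.0
axis world [-0.001  0.001  1.   ] turn [0.0004 0.0003 0.0007] grasp [ 0.4407 -0.0794  0.0861] to mat above [-0.0011  0.0005 -0.0017] down dir [-8.655e-01 -8.000e-04  5.008e-01] q [ 1.367  1.632 -1.384  2.074  0.918  0.601 -0.609]
```

```bash
python3 -m inch '-.2 -.008 0 .005 0 0 0;-.2 -.008 0 .005 0 0 0;-.2 -.004 0 .002 0 0 0;-.2 -.002 0 .0012 0 0 0;-.2 0 0 0 0 0 0;-.2 0 0 0 0 0 0'; python3 -m inch '-.2 -.0017 0 .001 0 0 0;-.2 0 0 0 0 0 0'; python3 -m inch '-.2 -.0017 0 .001 0 0 0;-.2 0 0 0 0 0 0'; python3 up.py
```

```text
clock: 10.95
tool_pos: [0.444, -0.0731, 0.0569]
eef_rot: [0.712, 0.493, 0.412, -0.283]
contact_force: [0.1, 0.1, -0.3]
opening: 0.492
finger_force: 25.0
clock: 11.12
tool_pos: [0.4439, -0.0732, 0.0548]
eef_rot: [0.712, 0.493, 0.411, -0.283]
contact_force: [0.8, -0.0, -2.0]
opening: 0.495
finger_force: 25.0
clock: 11.28
tool_pos: [0.4441, -0.0729, 0.0541]
eef_rot: [0.712, 0.493, 0.412, -0.283]
contact_force: [-1.9, -1.0, 3.5]
opening: 0.491
finger_force: 25.0
axis world [-0.003  0.     1.   ] turn [ 0.0015 -0.001   0.0027] grasp [ 0.4417 -0.0794  0.0581] to mat above [ 0.0231 -0.0003 -0.016 ] down dir [-0.8662 -0.0031  0.4997] q [ 1.367  1.677 -1.35   2.053  0.95   0.598 -0.581]
```

```bash
python3 -m inch '-.2 -.0009 0 .0005 0 0 0;-.2 0 0 0 0 0 0' 8; python3 -m inch '.05 0 0 0 0 0 0;.15 0 0 0 0 0 0;.4 0 0 0 0 0 0;1 0 0 0 0 0 0;1 0 0 0 0 0 0;1 0 0 0 0 0 0'; python3 look.py w2
```

```text
clock: 11.45
tool_pos: [0.4443, -0.0727, 0.0539]
eef_rot: [0.712, 0.493, 0.413, -0.283]
contact_force: [-3.1, -3.2, 8.2]
opening: 0.501
finger_force: 8.0
clock: 11.95
tool_pos: [0.4438, -0.0731, 0.0517]
eef_rot: [0.713, 0.493, 0.411, -0.283]
contact_force: [0.1, 0.1, -0.0]
opening: 0.855
finger_force: 0.0
12.0 [ 0.44382973 -0.07313041  0.05173392] [ 0.71251389  0.49294102  0.41121572 -0.28325738] {'intrinsics': array([[335.56235218,   0.        , 321.3842018 ],
       [  0.        , 335.56235218, 196.96391888],
       [  0.        ,   0.        ,   1.        ]]), 'view': array([[ 0.935637  , -0.35296181,  0.00116976, -0.4412624 ],
       [-0.26144896, -0.69527206, -0.66950818,  0.13473096],
       [ 0.23712411,  0.62611079, -0.74280376,  0.13216347],
       [ 0.        ,  0.        ,  0.        ,  1.        ]])}
```

View pics/w2.png

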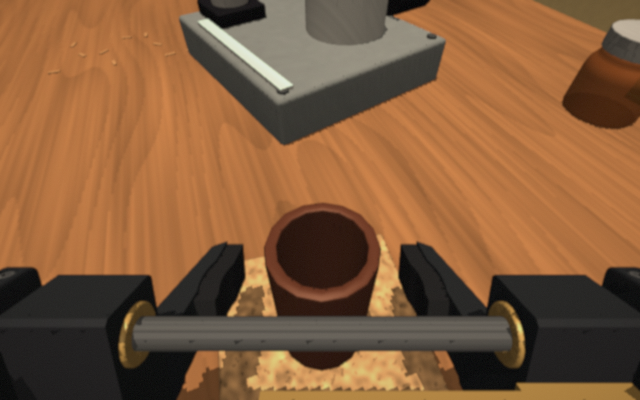

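The sleeve stands upright on the mat with its top at (322,248) and both fingers clear of it; the sander is at the top of the image. Now I retreat along the tool's axis and turn upright.

```bash
python3 -m inch '1 0 0 0 0 0 0;1 0 0 -.01 0 0 0;1 0 0 -.02 0 0 0;1 0 0 -.02 0 0 0;1 0 0 -.025 0 0 0;1 0 0 -.025 0 0 0;1 .018 0 -.01 0 0 0;1 .022 0 -.012 0 0 0;1 .022 0 -.012 0 0 0;1 .02 0 -.01 0 0 0;1 0 0 0 0 -.08 0;1 0 0 0 0 -.12 0;1 0 0 0 0 -.12 0;1 0 0 0 0 -.12 0;1 0 0 0 0 -.12 0;1 0 0 0 0 -.12 0;1 0 0 0 0 -.12 0;1 0 0 0 0 -.12 0;1 0 0 0 0 -.12 0;1 0 0 0 0 0 0'
python3 - <<'E'
from go import *
for a in (27,45,69):tgt((.4405,-.0814,.15),a,0)
print(get_state()["q"],get_state()["qd"])
E
```

```text
clock: 13.67
tool_pos: [0.4179, -0.144, 0.1978]
eef_rot: [0.818, 0.575, 0.004, 0.002]
contact_force: [0.5, 1.2, 1.1]
opening: 0.995
finger_force: 0.0
t 13.67 pos [ 0.4179 -0.144   0.1978] turn [ 0.0061 -0.0079  0.7538] shift after turn [ 0.0486 -0.0455  0.0478] before [ 0.0663 -0.0003  0.0482]
t 13.67 pos [ 0.4179 -0.144   0.1978] turn [ 0.0072 -0.0068  0.4397] shift after turn [ 0.0603 -0.0282  0.0478] before [ 0.0663 -0.0003  0.0482]
t 13.67 pos [ 0.4179 -0.144   0.1978] turn [ 0.0083 -0.0051  0.0208] shift after turn [ 0.0665 -0.0013  0.0478] before [ 0.0663 -0.0003  0.0482]
[ 0.78939499  0.68342963 -0.90308931  2.13924616  0.84865419  0.71877862
 -1.03491864] [ 0.1675054   0.05595094 -0.0169195   0.00111681 -0.05381604 -0.03617645
  0.13523178]
```

```bash
python3 look.py w3 >/dev/null; python3 - <<'E'
from go import *
from h import *
L=np.load("pics/w3.npz");c=cloud(L["K"],L["V"],L["d"])
m=(abs(c[...,2]-.084)<.006)&(np.hypot(c[...,0]-.4405,c[...,1]+.0814)<.05)
print(m.sum(),np.median(c[m][:,2]),cv2.minEnclosingCircle((c[m][:,:2]*1000).astype(np.float32)))
s=np.load("pics/w2.npz");c2=cloud(s["K"],s["V"],s["d"])
m2=(abs(c2[...,2]-.084)<.006)&(np.hypot(c2[...,0]-.4405,c2[...,1]+.0814)<.05)
print(m2.sum(),np.median(c2[m2][:,2]),cv2.minEnclosingCircle((c2[m2][:,:2]*1000).astype(np.float32)))
v,u=np.where(m);e=cv2.fitEllipse(cv2.convexHull(np.c_[u,v].astype(np.float32)));print(e,plane(L["K"],L["V"],e[0],.084))
v,u=np.where(m2);e2=cv2.fitEllipse(cv2.convexHull(np.c_[u,v].astype(np.float32)));print(e2,plane(s["K"],s["V"],e2[0],.084),"tri",tri((L["K"],L["V"],e[0]),(s["K"],s["V"],e2[0])))
E
```

```text
1247 0.08417957638173434 ((441.98297119140625, -79.12189483642578), 21.820499420166016)
5515 0.0840420273133632 ((435.3939514160156, -94.63628387451172), 47.72334671020508)
((320.7919006347656, 104.29266357421875), (60.076683044433594, 62.20318603515625), 0.06817640364170074) [[ 0.44211232 -0.07855512  0.084     ]]
((320.5016174316406, 305.59173583984375), (202.33438110351562, 272.78997802734375), 90.38255310058594) [[ 0.43313829 -0.1009045   0.084     ]] tri [ 0.44132963 -0.08026378  0.03435763]
```

```bash
python3 -m inch '1 .01 0 .01 .002 -.001 0;1 .015 0 .017 .002 -.001 0;1 .015 0 .02 .002 -.001 0;1 .015 0 .018 .002 -.001 0;1 .0145 0 .018 0 -.001 0;1 0 0 0 0 0 0;1 0 0 0 0 0 0'
python3 - <<'E'
from go import *
tgt((.442,-.0788,.069),70.2,0);print(get_state()["q"])
E
```

```text
clock: 14.3
tool_pos: [0.4373, -0.0866, 0.1115]
eef_rot: [0.823, 0.568, -0.002, -0.004]
contact_force: [0.2, -0.2, 1.4]
opening: 0.997
finger_force: 0.0
t 14.30 pos [ 0.4373 -0.0866  0.1115] turn [-0.0096 -0.0012 -0.0167] shift after turn [0.0089 0.0017 0.0425] before [0.0089 0.002  0.0425]
[ 0.53215748  0.82392568 -0.72254127  2.18437564  1.09621622  0.57176477
 -1.39683204]
```

```bash
python3 -m inch '1 .005 .001 .005 -.005 -.001 0;1 .004 .001 .01 -.004 0 0;1 0 0 .01 0 0 0;1 0 0 .01 0 0 0;1 0 0 .0075 0 0 0;1 0 0 0 0 0 0;.3 0 0 0 0 0 0;.1 0 0 0 0 0 0;-.2 0 0 0 0 0 0;-.2 0 0 0 0 0 0;-.2 0 0 0 0 0 0;-.2 0 0 0 0 0 0;-.2 0 0 0 0 0 0' 25
python3 - <<'E'
from go import *
tgt((.442,-.0788,.069),70.2,0);print(get_state()["q"])
E
```

```text
clock: 15.38
tool_pos: [0.4435, -0.078, 0.0699]
eef_rot: [0.823, 0.569, 0.001, 0.001]
contact_force: [-0.8, 0.8, 0.0]
opening: 0.498
finger_force: 25.2
t 15.38 pos [ 0.4435 -0.078   0.0699] turn [ 0.0028  0.0002 -0.0156] shift after turn [-0.0013 -0.0012  0.0009] before [-0.0013 -0.0012  0.0009]
[ 0.45133319  0.89302435 -0.62833252  2.20072362  1.2890879   0.49806953
 -1.58859206]
```

```bash
python3 -m inch '-.2 0 0 -.008 0 0 0;-.2 0 0 -.015 0 0 0;-.2 0 0 -.025 0 0 0;-.2 0 0 -.03 0 0 0;-.2 0 0 -.03 0 0 0;-.2 0 0 -.03 0 0 0;-.2 0 0 -.02 0 0 0;-.2 0 0 -.01 0 0 0;-.2 0 0 0 0 0 0'
python3 - <<'E'
from h import *
from go import *
for nm in("scene","side"):
    L=np.load(f"pics/{nm}0.npz");c=cloud(L["K"],L["V"],L["d"]);r=np.hypot(c[...,0]-.5675,c[...,1]-.1876)
    m=(r<.06)&(c[...,2]>.133)&(c[...,2]<.16);q=c[m]
    print(nm,"top",len(q),q[:,2].max(),cv2.minEnclosingCircle((q[:,:2]*1000).astype(np.float32)))
    m=(r<.06)&(abs(c[...,2]-.1)<.004);q=c[m]
    print("rim",len(q),cv2.minEnclosingCircle((q[:,:2]*1000).astype(np.float32)))
    m=(np.hypot(c[...,0]-.463,c[...,1]-.263)<.04)&(c[...,2]>.078)&(c[...,2]<.095);q=c[m]
    print("barrel",len(q),np.median(q[:,2]),cv2.minEnclosingCircle((q[:,:2]*1000).astype(np.float32)))
    m=(np.hypot(c[...,0]-.55,c[...,1]-.217)<.18)&(abs(c[...,2]-.045)<.003);print("casing",cv2.minAreaRect((c[m][:,:2]*1000).astype(np.float32)))
tgt((.5675,.1876,.235),70,0);print(get_state()["q"])
E
```

```text
clock: 16.13
tool_pos: [0.4441, -0.0779, 0.2392]
eef_rot: [0.823, 0.568, 0.002, 0.002]
contact_force: [0.4, -0.2, -1.1]
opening: 0.496
finger_force: 24.9
scene top 100 0.1474262882466998 ((574.4821166992188, 192.07411193847656), 14.578492164611816)
rim 169 ((572.0046997070312, 191.07469177246094), 41.490211486816406)
barrel 120 0.08164146808823514 ((467.15142822265625, 267.9029235839844), 21.664806365966797)
casing ((553.3760986328125, 217.57192993164062), (240.0737762451172, 219.45120239257812), 15.409348487854004)
side top 105 0.1458410358854863 ((567.4902954101562, 188.1767578125), 14.565017700195312)
rim 180 ((568.1144409179688, 189.0361785888672), 41.67981719970703)
barrel 128 0.08097149389172142 ((464.4688720703125, 264.9988098144531), 20.284883499145508)
casing ((531.1753540039062, 210.1743621826172), (200.28993225097656, 221.56654357910156), 15.316878318786621)
t 16.13 pos [ 0.4441 -0.0779  0.2392] turn [ 0.0063 -0.0004 -0.0127] shift after turn [0.2917 0.0252 0.0042] before [0.292  0.0215 0.0045]
[ 0.66464703  0.62603396 -0.94782769  2.06557088  0.71982463  0.81196801
 -1.08235466]
```

```bash
python3 -m inch '-.2 .015 .002 0 .002 0 -.003;-.2 .025 .003 0 .002 0 -.003;-.2 .03 .004 0 .002 0 -.003;-.2 .03 .004 0 0 0 -.003;-.2 .03 .004 0 0 0 0;-.2 .03 .004 0 0 0 0;-.2 .02 .002 0 0 0 0;-.2 .01 0 0 0 0 0;-.2 0 0 0 0 0 0;-.2 0 0 0 0 0 0'
python3 look.py w4
```

```text
clock: 16.97
tool_pos: [0.5294, 0.0914, 0.2363]
eef_rot: [0.819, 0.574, -0.003, -0.001]
contact_force: [0.3, -1.0, -0.1]
opening: 0.499
finger_force: 24.9
17.0167 [0.5294341  0.09049832 0.23649854] [ 0.81949149  0.57308414 -0.0027492  -0.00084299] {'intrinsics': array([[335.56235218,   0.        , 321.3842018 ],
       [  0.        , 335.56235218, 196.96391888],
       [  0.        ,   0.        ,   1.        ]]), 'view': array([[ 0.93950798, -0.34248918, -0.00509126, -0.46542446],
       [-0.32409041, -0.89365126,  0.31040753,  0.2134554 ],
       [-0.11086103, -0.28998033, -0.95058994,  0.46328542],
       [ 0.        ,  0.        ,  0.        ,  1.        ]])}
```

View pics/w4.png

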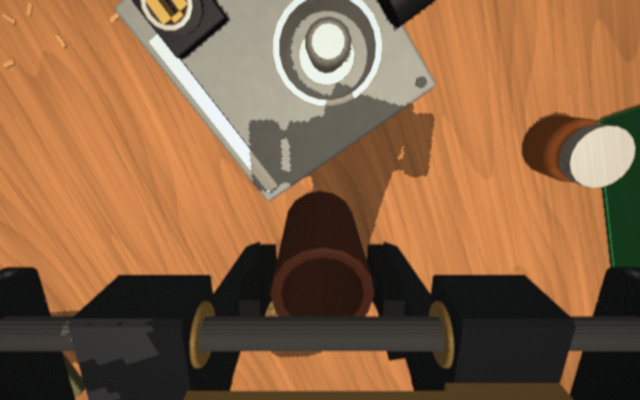

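The wrist view shows the held sleeve's rim at (323,286), the shaft top at (328,42) in the collar, and the switch at (167,8).

```bash
python3 - <<'E'
from h import *
from go import *
L=np.load("pics/w4.npz");K,V=L["K"],L["V"];c=cloud(K,V,L["d"]);r=np.hypot(c[...,0]-.569,c[...,1]-.1895)
def ell(m):
    v,u=np.where(m);e=cv2.fitEllipse(cv2.convexHull(np.c_[u,v].astype(np.float32)));return e
m=(r<.03)&(c[...,2]>.14);e=ell(m);print("shaft",m.sum(),np.median(c[m][:,2]),np.mean(c[m],0),e,plane(K,V,e[0],.145))
m=(r<.06)&(abs(c[...,2]-.1)<.004);print("rim",m.sum(),cv2.minEnclosingCircle((c[m][:,:2]*1000).astype(np.float32)))
z=.2365+.015
sub=np.zeros(m.shape,bool);sub[180:330,262:385]=1
m=sub&(abs(c[...,2]-z)<.004)&(np.hypot(c[...,0]-.5294,c[...,1]-.0905)<.025);e=ell(m);print("sleeve top",m.sum(),np.median(c[m][:,2]),cv2.minEnclosingCircle((c[m][:,:2]*1000).astype(np.float32)))
# sleeve visible outer wall: circle-fit per height slices
for h in(.19,.205,.22):
    m=sub&(abs(c[...,2]-h)<.004)&(np.hypot(c[...,0]-.5294,c[...,1]-.0905)<.035);q=c[m][:,:2]
    if len(q)<10: print(h,len(q));continue
    from scipy.optimize import least_squares
    f=least_squares(lambda p:np.hypot(*(q-p).T)-.022,[.53,.09]);print(h,len(q),f.x,np.abs(f.fun).mean())
tgt((.569,.1895,.235),70,0)
# two-view shaft: static side & wrist
S=np.load("pics/side0.npz");cs=cloud(S["K"],S["V"],S["d"]);ms=(np.hypot(cs[...,0]-.569,cs[...,1]-.1895)<.03)&(cs[...,2]>.14);es=ell(ms)
m=(r<.03)&(c[...,2]>.14);print("tri",tri((K,V,ell(m)[0]),(S["K"],S["V"],es[0])))
E
```

```text
shaft 2777 0.14572744382381703 [0.56507972 0.18197916 0.22944618] ((314.8041076660156, 203.80496215820312), (525.55615234375, 813.4884033203125), 91.57828521728516) [[0.5251735  0.09430019 0.145     ]]
rim 1987 ((569.9029541015625, 191.49095153808594), 41.15385055541992)
sleeve top 2901 0.25081277914729094 ((529.6608276367188, 90.98023223876953), 24.84449005126953)
0.19 382 [0.52814641 0.09147412] 0.0021029505784043025
0.205 684 [0.52908537 0.09273648] 0.0026245568785242335
0.22 1007 [0.5295922  0.09297771] 0.002686513144897356
t 17.02 pos [0.5294 0.0905 0.2365] turn [-0.0045  0.0035 -0.0012] shift after turn [0.1066 0.0033 0.0015] before [0.1066 0.0032 0.0011]
tri [0.53173511 0.11216734 0.19917862]
```

```bash
python3 - <<'E'
from h import *
from go import *
from scipy.optimize import least_squares
L=np.load("pics/w4.npz");K,V=L["K"],L["V"];c=cloud(K,V,L["d"]);r=np.hypot(c[...,0]-.569,c[...,1]-.1895)
m=(r<.025)&(c[...,2]>.138)&(c[...,2]<.152);v,u=np.where(m);q=c[m]
print("shaft",m.sum(),np.median(q[:,2]),cv2.minEnclosingCircle((q[:,:2]*1000).astype(np.float32)))
h=cv2.convexHull(np.c_[u,v].astype(np.float32));P=plane(K,V,h[:,0],.145);print(cv2.minEnclosingCircle((P[:,:2]*1000).astype(np.float32)),cv2.fitEllipse(h))
# collar rim outer at z=.1 via ray
m=(r<.05)&(abs(c[...,2]-.1)<.003);v,u=np.where(m);P=plane(K,V,cv2.convexHull(np.c_[u,v].astype(np.float32))[:,0],.1);print("rim",cv2.minEnclosingCircle((P[:,:2]*1000).astype(np.float32)))
# sleeve colour mask: reddish dark
p=L["p"].astype(int);sub=np.zeros(m.shape,bool);sub[185:318,255:390]=1
mk=(sub&(p[...,0]>p[...,2]+12)&(p[...,0]<130)&(c[...,2]>.15))
mk=cv2.morphologyEx(mk.astype(np.uint8),cv2.MORPH_OPEN,np.ones((3,3)))
for row in (205,220,235,285,300): x=np.where(mk[row])[0];print(row,x.min(),x.max())
# rays of silhouette at rim widest -> on plane z of rim
z=.2365+.0145
x=np.where(mk[285])[0];print("rim widest",plane(K,V,[(x.min(),285),(x.max(),285)],z).round(4))
T=R.from_quat(get_state()["eef_rot"])
o=V[:3,:3]; C=-o.T@V[:3,3]
# topmost silhouette row = bottom far edge of sleeve at z=TCP-.065
col=np.where(mk[:,323])[0];print("far bottom row",col.min());f=plane(K,V,[(322,col.min())],.2365-.0655)[0];print(f,"rel tool",T.inv().apply(f-get_state()["tool_pos"]))
cv2.imwrite("pics/mk4.png",cv2.resize(np.where(mk[170:330,230:410,None]>0,L["p"][170:330,230:410,::-1],255).astype(np.uint8),None,fx=3,fy=3))
E
```

```text
shaft 1865 0.14451395912670506 ((569.6314086914062, 191.44696044921875), 14.933509826660156)
((569.2960815429688, 190.79383850097656), 14.549234390258789) ((327.7064208984375, 41.45119094848633), (46.55449295043945, 51.103885650634766), 3.108853816986084)
rim ((569.6014404296875, 191.27734375), 40.68051528930664)
205 292 348
220 286 354
235 283 359
285 271 373
300 271 373
rim widest [[0.511  0.1009 0.251 ]
 [0.5507 0.0866 0.251 ]]
far bottom row 191
[0.53608179 0.10901592 0.171     ] rel tool [0.0199061  0.0001866  0.06542832]
```

View pics/mk4.png

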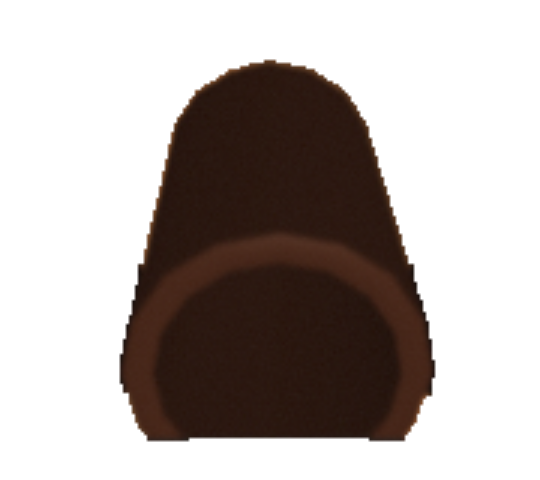

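The mask gives the sleeve's clean silhouette: lower far edge at image row 191, rim at about row 247. That puts the sleeve about 2 mm behind the TCP in tool x and centred in y.

```bash
python3 -m inch '-.2 .018 .0005 0 -.002 .002 0;-.2 .025 .001 0 -.002 .0015 0;-.2 .025 .001 0 0 0 0;-.2 .022 .0005 0 0 0 0;-.2 .013 .0003 0 0 0 0;-.2 .007 0 0 0 0 0;-.2 0 0 0 0 0 0;-.2 0 0 0 0 0 0;-.2 0 0 0 0 0 0'
python3 - <<'E'
from go import *
tgt((.5701,.1927,.21),70,0)
E
```

```text
clock: 17.77
tool_pos: [0.571, 0.1923, 0.2376]
eef_rot: [0.82, 0.573, 0.001, 0.0]
contact_force: [-0.3, -0.1, -1.1]
opening: 0.497
finger_force: 24.9
t 17.77 pos [0.571  0.1923 0.2376] turn [ 0.001  -0.0009 -0.0022] shift after turn [ 0.0001 -0.001   0.0276] before [ 0.     -0.001   0.0276]
```

```bash
python3 -m inch '-.2 0 -.0008 .008 0 0 0;-.2 0 0 .008 0 0 0;-.2 0 0 .006 0 0 0;-.2 0 0 .003 0 0 0;-.2 0 0 .003 0 0 0;-.2 0 0 .003 0 0 0;-.2 0 0 .003 0 0 0;-.2 0 0 0 0 0 0'
python3 - <<'E'
from go import *
tgt((.5701,.1927,.115),70,0);print(get_state()["moment"])
E
```

```text
clock: 18.43
tool_pos: [0.5704, 0.1947, 0.2033]
eef_rot: [0.819, 0.573, 0.001, -0.0]
contact_force: [-0.0, 0.0, -1.3]
opening: 0.5
finger_force: 24.9
t 18.43 pos [0.5704 0.1947 0.2033] turn [ 0.0007 -0.0023 -0.0003] shift after turn [-0.0019  0.0004  0.0883] before [-0.0021  0.0003  0.0883]
[-0.12715274 -0.1052317  -0.00322998]
```

```bash
python3 -m inch '-.2 -.001 0 .004 0 0 0;-.2 0 0 .008 0 0 0;-.2 0 0 .01 0 0 0;-.2 0 0 .01 0 0 0;-.2 0 0 .01 0 0 0;-.2 0 0 .01 0 0 0;-.2 0 0 0 0 0 0;-.2 0 0 0 0 0 0'
python3 - <<'E'
from go import *
tgt((.5701,.1927,.115),70,0);print(get_state()["moment"])
E
```

```text
clock: 19.1
tool_pos: [0.5699, 0.1941, 0.151]
eef_rot: [0.819, 0.573, 0.001, -0.001]
contact_force: [0.6, -0.2, -2.2]
opening: 0.494
finger_force: 24.9
t 19.10 pos [0.5699 0.1941 0.151 ] turn [-0.0003 -0.0023 -0.0002] shift after turn [-0.0013  0.0007  0.036 ] before [-0.0013  0.0007  0.036 ]
[-0.06933252 -0.07395344  0.00127329]
```

```bash
python3 -m inch '-.2 -.0008 0 .008 0 -.001 0;-.2 0 0 .01 0 -.001 0;-.2 0 0 .008 0 0 0;-.2 0 0 .005 0 0 0;-.2 0 0 .002 0 0 0;-.2 0 0 0 0 0 0'; python3 -m inch '-.2 0 0 .002 0 0 0;-.2 0 0 0 0 0 0';python3 -m inch '-.2 0 0 .0015 0 0 0;-.2 0 0 0 0 0 0'
```

```text
clock: 19.6
tool_pos: [0.5697, 0.1934, 0.1182]
eef_rot: [0.819, 0.574, 0.0, -0.0]
contact_force: [0.8, -0.3, -1.5]
opening: 0.498
finger_force: 24.9
clock: 19.77
tool_pos: [0.5701, 0.1937, 0.1169]
eef_rot: [0.819, 0.573, 0.001, -0.0]
contact_force: [0.6, -0.4, -0.3]
opening: 0.498
finger_force: 24.9
clock: 19.93
tool_pos: [0.5704, 0.194, 0.116]
eef_rot: [0.819, 0.573, 0.001, 0.0]
contact_force: [0.3, 0.9, 0.8]
opening: 0.496
finger_force: 24.9
```

```bash
python3 -m inch '-.2 0 0 .001 0 0 0;-.2 0 0 0 0 0 0';python3 -m inch '-.2 0 0 .001 0 0 0;-.2 0 0 0 0 0 0'
```

```text
clock: 20.1
tool_pos: [0.5704, 0.1943, 0.1158]
eef_rot: [0.819, 0.574, 0.002, 0.0]
contact_force: [-1.7, -0.8, 7.4]
opening: 0.494
finger_force: 24.9
clock: 20.27
tool_pos: [0.5704, 0.1945, 0.1158]
eef_rot: [0.819, 0.574, 0.002, 0.0]
contact_force: [-3.2, -1.6, 13.9]
opening: 0.497
finger_force: 24.9
```

```bash
python3 -m inch '-.2 0 0 -.0015 0 0 0;0 0 0 0 0 0 0;.3 0 0 0 0 0 0;1 0 0 0 0 0 0;1 0 0 0 0 0 0;1 0 0 0 0 0 0;1 0 0 -.01 0 0 0;1 0 0 -.02 0 0 0;1 0 0 -.025 0 0 0;1 0 0 -.025 0 0 0;1 0 0 -.025 0 0 0;1 -.02 0 -.02 0 0 0;1 -.03 0 -.01 0 0 0;1 -.03 0 0 0 0 0;1 -.02 0 0 0 0 0;1 0 0 0 0 0 0'
python3 look.py w5; python3 - <<'E'
from h import *
from go import *
L=np.load("pics/w5.npz");K,V=L["K"],L["V"];c=cloud(K,V,L["d"]);r=np.hypot(c[...,0]-.5695,c[...,1]-.191)
for z in(.1,.13,.145):
    m=(r<.05)&(abs(c[...,2]-z)<.003);q=c[m];print(z,len(q),np.median(q[:,2]),cv2.minEnclosingCircle((q[:,:2]*1000).astype(np.float32)))
S=[np.load(f"pics/{n}0.npz") for n in("scene","side")]
for s,b in zip(S,((180,230,235,275),(235,290,375,425))):
    p=s["p"].astype(int);cc=cloud(s["K"],s["V"],s["d"]);m=(np.hypot(cc[...,0]-.65,cc[...,1]+.198)<.04)
    k=m&(cc[...,2]>.055);print("key",k.sum(),cv2.minAreaRect((cc[k][:,:2]*1000).astype(np.float32)),cc[k].mean(0))
    k=m&(abs(cc[...,2]-.035)<.003);print("stand",k.sum(),cv2.minAreaRect((cc[k][:,:2]*1000).astype(np.float32)))
tgt((.65,-.198,.25),70,0);print(get_state()["q"])
E
```

```text
clock: 21.6
tool_pos: [0.5345, 0.0939, 0.2499]
eef_rot: [0.821, 0.571, -0.001, 0.002]
contact_force: [-0.5, 0.2, -0.5]
opening: 1.003
finger_force: 0.0
21.65 [0.53531449 0.09676645 0.25020102] [8.20201935e-01 5.72073511e-01 1.12557676e-04 8.19131599e-04] {'intrinsics': array([[335.56235218,   0.        , 321.3842018 ],
       [  0.        , 335.56235218, 196.96391888],
       [  0.        ,   0.        ,   1.        ]]), 'view': array([[ 9.38654602e-01, -3.44857687e-01,  8.44835558e-04,
        -4.69520811e-01],
       [-3.28355684e-01, -8.92984313e-01,  3.07833658e-01,
         2.19564098e-01],
       [-1.05404378e-01, -2.89226886e-01, -9.51439817e-01,
         4.75963688e-01],
       [ 0.00000000e+00,  0.00000000e+00,  0.00000000e+00,
         1.00000000e+00]])}
0.1 2149 0.10016221963806937 ((569.7141723632812, 191.46035766601562), 40.949928283691406)
0.13 1342 0.13019298213502323 ((568.7886962890625, 192.7195587158203), 21.95005989074707)
0.145 1227 0.14503865779332734 ((569.2617797851562, 191.35548400878906), 13.811705589294434)
key 51 ((651.0836791992188, -199.33193969726562), (33.392086029052734, 9.463358879089355), 68.873779296875) [ 0.6529625  -0.19708064  0.06661227]
stand 214 ((650.1010131835938, -199.5212860107422), (65.91912841796875, 60.47351837158203), 67.03730773925781)
key 117 ((646.1422119140625, -202.9246826171875), (31.460538864135742, 10.223886489868164), 67.45488739013672) [ 0.64426943 -0.20410733  0.0666665 ]
stand 544 ((647.314208984375, -202.06069946289062), (62.266029357910156, 61.134033203125), 66.19861602783203)
t 21.65 pos [0.5353 0.0968 0.2502] turn [ 0.0015  0.0008 -0.0037] shift after turn [-2.378e-01  2.086e-01  2.000e-04] before [-0.237   0.2095  0.0007]
[ 0.25686509  0.71616504 -0.90860288  1.79133853  0.67626444  0.97806323
 -1.28598431]
```

```bash
python3 -m inch '1 -.015 .01 0 0 0 0;1 -.025 .016 0 0 0 0;1 -.03 .02 0 0 0 0;1 -.03 .02 0 0 0 0;1 -.03 .02 0 0 0 0;1 -.03 .02 0 0 0 0;1 -.03 .02 0 0 0 0;1 -.03 .02 0 0 0 0;1 -.03 .02 0 0 0 0;1 -.03 .02 0 0 0 0;1 -.025 .016 0 0 0 0;1 -.015 .008 0 0 0 0;1 0 0 0 0 0 0;1 0 0 0 0 0 0'
python3 look.py w6 >/dev/null; python3 - <<'E'
from h import *
from go import *
L=np.load("pics/w6.npz");K,V=L["K"],L["V"];c=cloud(K,V,L["d"]);r=np.hypot(c[...,0]-.649,c[...,1]+.2)
m=(r<.04)&(abs(c[...,2]-.071)<.005);v,u=np.where(m);q=c[m]
print(m.sum(),np.median(q[:,2]),cv2.minAreaRect((q[:,:2]*1000).astype(np.float32)))
rc=cv2.minAreaRect(np.c_[u,v].astype(np.float32));P=plane(K,V,cv2.boxPoints(rc),.071);print(rc,cv2.minAreaRect((P[:,:2]*1000).astype(np.float32)))
S=np.load("pics/side0.npz");cc=cloud(S["K"],S["V"],S["d"]);ms=(np.hypot(cc[...,0]-.649,cc[...,1]+.2)<.04)&(cc[...,2]>.067);vs,us=np.where(ms)
print("tri",tri((K,V,rc[0]),(S["K"],S["V"],(us.mean(),vs.mean()))))
m=(r<.05)&(abs(c[...,2]-.035)<.003);q=c[m];print("stand",cv2.minAreaRect((q[:,:2]*1000).astype(np.float32)))
tgt((.649,-.2,.068),68,0);print(get_state()["q"])
E
```

```text
clock: 22.82
tool_pos: [0.624, -0.2723, 0.2495]
eef_rot: [0.819, 0.573, 0.002, -0.001]
contact_force: [-0.2, 1.2, 0.2]
opening: 1.0
finger_force: 0.0
405 0.07127017763267585 ((648.3159790039062, -200.955810546875), (31.940635681152344, 9.954286575317383), 66.75509643554688)
((319.3316650390625, 94.36658477783203), (11.086152076721191, 37.053714752197266), 2.8624050617218018) ((648.27099609375, -200.92852783203125), (31.764799118041992, 10.088566780090332), 67.1713638305664)
tri [ 0.64859482 -0.20108041  0.06570443]
stand ((648.3851318359375, -200.96217346191406), (60.126853942871094, 60.06081771850586), 66.60038757324219)
t 22.87 pos [ 0.624  -0.2706  0.2498] turn [ 0.0006 -0.0037  0.0368] shift after turn [ 0.0749 -0.0033  0.1818] before [ 0.0742 -0.0007  0.182 ]
[ 0.75782277  0.89870204 -0.91247972  1.35889625  0.71447215  1.224433
 -0.55220323]
```

View pics/w6.png

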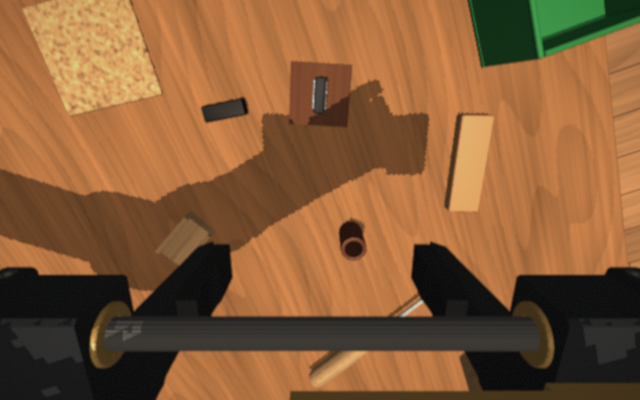

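The wrist view shows the key at (319,94) in its stand, with the black blank at (225,108) and small sleeve at (352,240) well clear.

```bash
python3 -m inch '.3 0 0 .005 0 -.002 .028;.1 .01 0 .02 0 -.002 .028;0 .016 -.001 .03 0 0 0;-.1 .016 -.001 .03 0 0 0;-.1 .016 -.001 .03 0 0 0;-.1 .01 -.001 .02 0 0 0;-.1 .006 -.001 .013 0 0 0;-.1 0 0 0 0 0 0;-.1 0 0 0 0 0 0;-.1 0 0 0 0 0 0'
python3 - <<'E'
from go import *
tgt((.6483,-.2009,.053),66.9,0);print(get_state()["opening"])
E
```

```text
clock: 23.7
tool_pos: [0.6487, -0.2037, 0.1031]
eef_rot: [0.835, 0.55, -0.0, 0.002]
contact_force: [0.2, -1.0, 1.3]
opening: 0.445
finger_force: 0.0
t 23.70 pos [ 0.6487 -0.2037  0.1031] turn [ 0.0034  0.0023 -0.0026] shift after turn [ 0.0024 -0.0014  0.0501] before [ 0.0025 -0.0016  0.0501]
0.4454326174788993
```

```bash
python3 -m inch '-.1 .0025 -.0015 .008 .003 .002 0;-.1 0 0 .013 0 0 0;-.1 0 0 .013 0 0 0;-.1 0 0 .01 0 0 0;-.1 0 0 .006 0 0 0;-.1 0 0 0 0 0 0;-.1 0 0 0 0 0 0'
python3 - <<'E'
from go import *
tgt((.6483,-.2009,.053),66.9,0);print(get_state()["opening"])
E
```

```text
clock: 24.28
tool_pos: [0.647, -0.2004, 0.0507]
eef_rot: [0.835, 0.55, -0.001, -0.001]
contact_force: [0.3, -0.5, -0.0]
opening: 0.448
finger_force: 0.0
t 24.28 pos [ 0.647  -0.2004  0.0507] turn [-0.0031  0.0006 -0.0022] shift after turn [ 0.      0.0014 -0.0023] before [ 0.      0.0014 -0.0023]
0.44807930669882656
```

```bash
python3 -m inch '-.1 0 .0012 -.0022 -.003 0 0;-.1 0 0 0 0 0 0;-.6 0 0 0 0 0 0;-1 0 0 0 0 0 0;-1 0 0 0 0 0 0;-1 0 0 0 0 0 0;-1 0 0 0 0 0 0;-1 0 0 0 0 0 0' 40
python3 - <<'E'
from go import *
tgt((.6483,-.2009,.053),66.9,0)
E
```

```text
clock: 24.95
tool_pos: [0.6484, -0.201, 0.0537]
eef_rot: [0.835, 0.55, -0.0, 0.001]
contact_force: [-0.5, 0.2, 0.6]
opening: 0.11
finger_force: 40.0
t 24.95 pos [ 0.6484 -0.201   0.0537] turn [ 0.001   0.0007 -0.0022] shift after turn [ 0.0001 -0.0001  0.0007] before [ 0.0001 -0.0001  0.0007]
```

```bash
python3 -m inch '-1 0 0 -.01 0 0 0;-1 0 0 -.02 0 0 0;-1 0 0 -.03 0 0 0;-1 0 0 -.035 0 0 0;-1 0 0 -.035 0 0 0;-1 .005 -.007 -.035 0 0 0;-1 .01 -.014 -.03 0 0 0;-1 .02 -.027 0 0 0 0;-1 .02 -.027 0 0 0 0;-1 .02 -.027 0 0 0 0;-1 .02 -.027 0 0 0 0;-1 .02 -.027 0 0 0 0;-1 .02 -.027 0 0 0 0;-1 .02 -.027 0 0 0 0;-1 .02 -.027 0 0 0 0;-1 .02 -.027 0 0 0 0;-1 .02 -.027 0 0 0 0;-1 .02 -.027 0 0 0 0;-1 .013 -.018 0 0 0 0;-1 0 0 0 0 0 0'
python3 -m inch '-1 0 0 0 0 0 0'; python3 look.py w7
```

```text
clock: 26.62
tool_pos: [0.4346, 0.1649, 0.2497]
eef_rot: [0.832, 0.554, 0.001, -0.001]
contact_force: [-0.1, 0.7, -1.2]
opening: 0.109
finger_force: 40.0
clock: 26.7
tool_pos: [0.4368, 0.1607, 0.2489]
eef_rot: [0.834, 0.552, 0.0, 0.001]
contact_force: [0.3, -1.6, -0.4]
opening: 0.108
finger_force: 40.0
26.75 [0.43746306 0.15932056 0.24848202] [8.34807590e-01 5.50540549e-01 5.62873646e-05 1.17802921e-03] {'intrinsics': array([[335.56235218,   0.        , 321.3842018 ],
       [  0.        , 335.56235218, 196.96391888],
       [  0.        ,   0.        ,   1.        ]]), 'view': array([[ 0.91944952, -0.39320528,  0.00148061, -0.34015637],
       [-0.37447148, -0.87448251,  0.30830414,  0.2609251 ],
       [-0.11993205, -0.28402454, -0.95128669,  0.48760561],
       [ 0.        ,  0.        ,  0.        ,  1.        ]])}
```

View pics/w7.png

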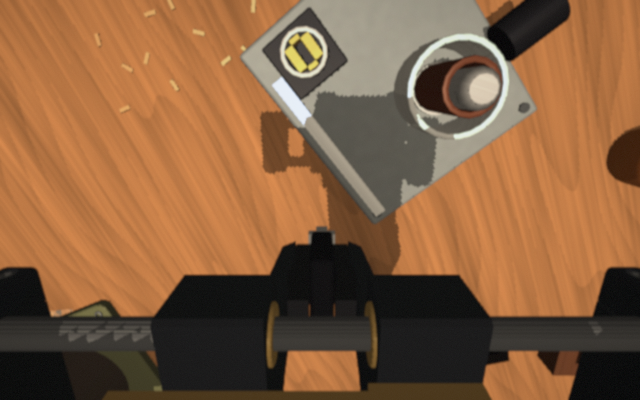

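The wrist view shows the barrel at (304,51) with a dark slot between two yellow halves, and the sleeve fully home on the shaft at (470,85). I'll find the slot by depth and by darkness.

```bash
cat > slot.py <<'E'
import sys
from h import *
from go import *
tag,z0=sys.argv[1],.082
L=np.load(f"pics/{tag}.npz");K,V=L["K"],L["V"];c=cloud(K,V,L["d"])
uv=np.stack(np.meshgrid(np.arange(640),np.arange(400)),-1);P=plane(K,V,uv.reshape(-1,2),z0).reshape(400,640,3)
ctr=np.array([.4655,.2655])
m=(np.hypot(c[...,0]-ctr[0],c[...,1]-ctr[1])<.03)&(abs(c[...,2]-z0)<.003)
q=P[m];cc,rr=cv2.minEnclosingCircle((q[:,:2]*1000).astype(np.float32));print("barrel",m.sum(),np.median(c[m][:,2]),cc,rr)
# warp-free: contour of slot among barrel pixels
hs=cv2.cvtColor(L["p"],cv2.COLOR_RGB2HSV);r=np.hypot(P[...,0]*1000-cc[0],P[...,1]*1000-cc[1])
for nm,s in(("dark",(r<15)&(hs[...,2]<90)),("deep",(r<15)&(c[...,2]<.077)),("yellow",(r<18)&(hs[...,1]>110)&(hs[...,2]>120))):
    if s.sum()<20: print(nm,s.sum());continue
    q=P[s][:,:2]*1000;w=np.linalg.svd(q-q.mean(0),full_matrices=0)[2][0];print(nm,s.sum(),q.mean(0),"az",np.degrees(np.arctan2(w[1],w[0])),cv2.minAreaRect(q.astype(np.float32)))
E
python3 slot.py w7; python3 - <<'E'
import cv2
p=cv2.imread("pics/w7.png");cv2.imwrite("pics/w7c.png",cv2.resize(p[15:90,255:355],None,fx=6,fy=6,interpolation=2))
E
```

```text
barrel 1367 0.08231987918308503 (466.10272216796875, 266.5923767089844) 19.832111358642578
dark 258 [465.85658613 266.72245186] az -78.27947027652357 ((465.9335021972656, 266.8334655761719), (29.412626266479492, 26.777843475341797), 11.855091094970703)
deep 451 [466.09134548 266.50884742] az -100.86652037166934 ((466.21246337890625, 266.1793212890625), (29.71682357788086, 28.411561965942383), 15.784919738769531)
yellow 762 [465.9669577  266.60768801] az -172.4960546431349 ((465.89508056640625, 266.38519287109375), (26.113361358642578, 29.824111938476562), 13.519394874572754)
```

View pics/w7c.png

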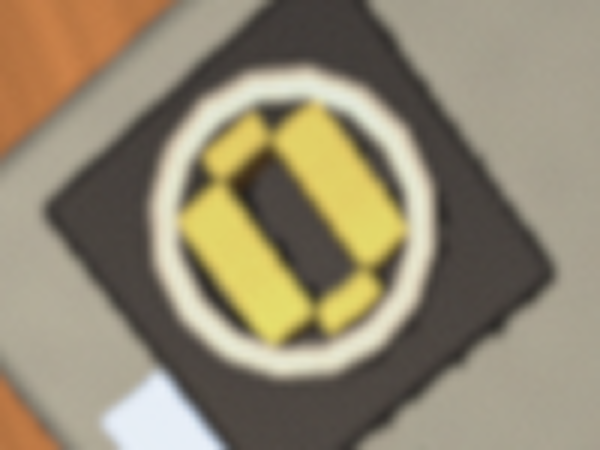

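The crop shows the slot as a dark rectangle between the yellow bars, with corners near (270,140), (218,180), (318,310) and (363,270) in the crop.

```bash
python3 - <<'E'
from h import *
from go import *
L=np.load("pics/w7.npz");K,V=L["K"],L["V"]
a=np.array([(270,140),(218,180),(318,310),(363,270)])/6.+[255,15]-.4
P=plane(K,V,a,.082)[:,:2]*1000;print(P,P.mean(0))
for i,j in((0,3),(1,2)):
    w=P[j]-P[i];print(np.linalg.norm(w),np.degrees(np.arctan2(w[1],w[0])))
# dark within slot: component containing centre
hs=cv2.cvtColor(L["p"],cv2.COLOR_RGB2HSV)
m=(hs[...,2]<110).astype(np.uint8);m[:20]=0
n,lab=cv2.connectedComponents(m,connectivity=4);k=lab==lab[53,303];print(k.sum())
uv=np.argwhere(k)[:,::-1];Q=plane(K,V,uv,.082)[:,:2]*1000;w=np.linalg.svd(Q-Q.mean(0),full_matrices=0)[2][0];print(Q.mean(0),np.degrees(np.arctan2(w[1],w[0])),cv2.minAreaRect(Q.astype(np.float32)))
tgt((.466,.2665,.16),101,0);print(get_state()["q"])
# key in hand: seen blade near (320,235)
c=cloud(K,V,L["d"]);print(c[236,320],plane(K,V,(320,232),.21))
E
```

```text
[[467.39900872 277.49499458]
 [458.76034687 275.70822933]
 [464.71487016 255.04565979]
 [472.58148861 257.36272593]] [465.86392859 266.40290241]
20.78861079602424 -75.56425008560696
21.50344456071745 -73.9241175419535
226
[465.70994035 266.71587037] -75.36346476635082 ((465.81317138671875, 266.5780029296875), (7.442347526550293, 19.315889358520508), 15.376395225524902)
t 26.75 pos [0.4375 0.1593 0.2485] turn [ 0.0016  0.0018 -0.5968] shift after turn [0.0998 0.0485 0.0885] before [ 0.1099 -0.0162  0.0883]
[ 0.11852747  0.616443   -0.90811153  2.01084499  0.66319002  0.83863149
 -1.57524176]
[0.44243015 0.17504298 0.24303522] [[0.43741469 0.16346664 0.21      ]]
```

```bash
python3 -m inch '-1 0 0 0 0 0 -.095;-1 0 0 0 0 0 -.095;-1 0 0 0 0 0 -.095;-1 0 0 0 0 0 -.095;-1 0 0 0 0 0 -.095;-1 0 0 0 0 0 -.095;-1 0 0 0 0 0 -.095;-1 .01 .006 .01 0 0 0;-1 .016 .009 .02 0 0 0;-1 .016 .009 .02 0 0 0;-1 .016 .009 .02 0 0 0;-1 .016 .009 .02 0 0 0;-1 .012 .007 .01 0 0 0;-1 .01 .006 .008 0 0 0;-1 0 0 0 0 0 0;-1 0 0 0 0 0 0;-1 0 0 0 0 0 0'
python3 - <<'E'
from go import *
tgt((.4659,.2665,.1325),105,0);print(get_state()["q"])
E
```

```text
clock: 28.17
tool_pos: [0.4663, 0.2651, 0.1405]
eef_rot: [0.61, 0.792, -0.0, 0.001]
contact_force: [-0.1, -0.2, -0.8]
opening: 0.109
finger_force: 40.0
t 28.17 pos [0.4663 0.2651 0.1405] turn [ 0.0006  0.0021 -0.0037] shift after turn [ 0.0015 -0.      0.008 ] before [ 0.0015 -0.      0.008 ]
[-0.08897521  0.89786264 -0.91840138  1.90950081  0.96693545  0.85862578
 -1.27393553]
```

```bash
python3 -m inch '-1 .0015 0 .005 0 .002 -.003;-1 0 0 .005 0 0 0;-1 0 0 .006 0 0 0;-1 0 0 .003 0 0 0;-1 0 0 .003 0 0 0;-1 0 0 .003 0 0 0;-1 0 0 0 0 0 0'
python3 - <<'E'
from go import *
tgt((.4659,.2665,.1005),105,0);print(get_state()["contact_force"])
E
```

```text
clock: 28.75
tool_pos: [0.4652, 0.2676, 0.1144]
eef_rot: [0.608, 0.794, -0.0, -0.0]
contact_force: [-0.4, 0.0, -0.9]
opening: 0.107
finger_force: 40.0
t 28.75 pos [0.4652 0.2676 0.1144] turn [-0.0006 -0.0004  0.001 ] shift after turn [-0.0013  0.0004  0.0139] before [-0.0013  0.0004  0.0139]
[-0.37546584  0.02494249 -0.92511332]
```

```bash
python3 -m inch '-1 -.001 0 .004 0 0 0;-1 0 0 .004 0 0 0;-1 0 0 .003 0 0 0;-1 0 0 .001 0 0 0;-1 0 0 0 0 0 0';python3 -m inch '-1 0 0 .001 0 0 0;-1 0 0 0 0 0 0';python3 -m inch '-1 0 0 .001 0 0 0;-1 0 0 0 0 0 0';python3 -m inch '-1 0 0 .001 0 0 0;-1 0 0 0 0 0 0'
```

```text
clock: 29.17
tool_pos: [0.4656, 0.2669, 0.1027]
eef_rot: [0.608, 0.794, 0.0, -0.0]
contact_force: [-0.1, 0.0, -0.5]
opening: 0.107
finger_force: 40.0
clock: 29.33
tool_pos: [0.4658, 0.267, 0.102]
eef_rot: [0.608, 0.794, 0.0, -0.0]
contact_force: [-0.4, 0.4, -0.9]
opening: 0.113
finger_force: 40.0
clock: 29.5
tool_pos: [0.4658, 0.2669, 0.101]
eef_rot: [0.608, 0.794, 0.0, -0.0]
contact_force: [-0.1, 0.1, -1.1]
opening: 0.109
finger_force: 40.0
clock: 29.67
tool_pos: [0.4658, 0.2671, 0.1005]
eef_rot: [0.608, 0.794, 0.001, 0.0]
contact_force: [-0.3, 0.1, 4.2]
opening: 0.112
finger_force: 40.0
```

```bash
python3 -m inch '-1 0 0 0 0 0 .06;-1 0 0 0 0 0 .1;-1 0 0 0 0 0 .1;-1 0 0 0 0 0 .1;-1 0 0 0 0 0 .1;-1 0 0 0 0 0 .1;-1 0 0 0 0 0 .1;-1 0 0 0 0 0 .1;-1 0 0 0 0 0 .1;-1 0 0 0 0 0 .1;-1 0 0 0 0 0 .09;-1 0 0 0 0 0 0;-1 0 0 0 0 0 0' 55
python3 - <<'E'
from go import *
tgt((.4659,.2669,.1005),105,0);s=get_state();print(s["moment"],s["contact_force"],s["q"])
E
```

```text
clock: 30.75
tool_pos: [0.4664, 0.2673, 0.1005]
eef_rot: [0.924, 0.383, 0.001, -0.0]
contact_force: [1.7, -0.2, 4.5]
opening: 0.108
finger_force: 55.0
t 30.75 pos [0.4664 0.2673 0.1005] turn [ 0.0014 -0.0018 -1.0467] shift after turn [-0.0002 -0.0006  0.    ] before [-0.0006 -0.0001  0.    ]
[-0.13746261 -0.29698406  0.01388327] [ 1.70535535 -0.205057    4.49408108] [-0.23549243  0.87988891 -0.63591527  1.93496669  0.88754888  0.63133697
 -2.24014373]
```

```bash
m(){ python3 -c "
from go import *
s=get_state();e=R.from_quat(s['eef_rot']).as_matrix();print('az',np.degrees(np.arctan2(e[1,0],e[0,0])).round(2),s['moment'].round(3),s['contact_force'].round(1),s['q'][6].round(3))"; }
python3 -m inch '-1 0 0 0 0 0 .05;-1 0 0 0 0 0 0;-1 0 0 0 0 0 0'>/dev/null;m
python3 -m inch '-1 0 0 0 0 0 .05;-1 0 0 0 0 0 0;-1 0 0 0 0 0 0'>/dev/null;m
python3 -m inch '-1 0 0 0 0 0 .05;-1 0 0 0 0 0 0;-1 0 0 0 0 0 0'>/dev/null;m
```

```text
az 42.17 [-0.23  -0.337 -0.071] [ 1.6 -0.6  6. ] -2.28
az 39.31 [-0.207 -0.401 -0.015] [ 1.5 -0.6  6.2] -2.321
az 36.44 [-0.209 -0.42  -0.02 ] [ 2.5 -0.2  5.5] -2.361
```

```bash
m(){ python3 -c "
from go import *
s=get_state();e=R.from_quat(s['eef_rot']).as_matrix();print('az',np.degrees(np.arctan2(e[1,0],e[0,0])).round(2),s['moment'].round(3),s['contact_force'].round(1),s['q'][6].round(3))"; }
for i in 1 2 3; do python3 -m inch '-1 0 0 0 0 0 .04;-1 0 0 0 0 0 0;-1 0 0 0 0 0 0'>/dev/null;m;done
```

```text
az 34.15 [-0.187 -0.413 -0.032] [ 1.9 -0.2  6.4] -2.392
az 31.89 [-0.205 -0.417  0.16 ] [ 1.5 -1.5  5.9] -2.423
az 29.65 [-0.299 -0.455  0.361] [ 2.5 -1.2  6.4] -2.454
```

```bash
python3 -m inch '-1 0 0 0 0 0 -.03;-1 0 0 0 0 0 0;-.6 0 0 0 0 0 0;-.2 0 0 0 0 0 0;0 0 0 0 0 0 0;0 0 0 0 0 0 0;0 0 0 -.005 0 0 0;0 0 0 -.015 0 0 0;0 0 0 -.025 0 0 0;0 0 0 -.03 0 0 0;0 0 0 -.03 0 0 0;0 -.01 0 -.02 0 0 0;0 -.03 0 0 0 0 0;0 -.03 0 0 0 0 0;0 -.03 0 0 0 0 0;0 -.01 0 0 0 0 0;0 0 0 0 0 0 0;0 0 0 0 0 0 0'
python3 look.py w8 >/dev/null; python3 - <<'E'
from h import *
L=np.load("pics/w8.npz");K,V=L["K"],L["V"];c=cloud(K,V,L["d"]);r=np.hypot(c[...,0]-.466,c[...,1]-.2668)
m=(r<.03)&(abs(c[...,2]-.118)<.006);q=c[m];print("key top",m.sum(),np.median(q[:,2]) if m.any() else 0,cv2.minAreaRect((q[:,:2]*1000).astype(np.float32)) if m.any() else 0)
m=(r<.0195)&(abs(c[...,2]-.082)<.004);print("barrel",m.sum())
r=np.hypot(c[...,0]-.5695,c[...,1]-.191);m=(r<.03)&(abs(c[...,2]-.13)<.004);q=c[m];print("sleeve",len(q),np.median(q[:,2]))
# brass (yellow) bars: direction on z=.082
hs=cv2.cvtColor(L["p"],cv2.COLOR_RGB2HSV);P=plane(K,V,np.stack(np.meshgrid(np.arange(640),np.arange(400)),-1).reshape(-1,2),.082).reshape(400,640,3)
rr=np.hypot(P[...,0]-.466,P[...,1]-.2668);y=((rr<.019)&(hs[...,1]>110)&(hs[...,2]>110)&(abs(c[...,2]-.082)<.006)).astype(np.uint8)
n,lab,st,_=cv2.connectedComponentsWithStats(y)
for i in range(1,n):
    if st[i,4]>40: print(st[i],cv2.minAreaRect((P[lab==i][:,:2]*1000).astype(np.float32)))
E
```

```text
clock: 33.75
tool_pos: [0.3719, 0.2102, 0.2254]
eef_rot: [0.963, 0.269, 0.001, -0.001]
contact_force: [0.3, -0.2, 0.4]
opening: 0.497
finger_force: 0.0
key top 778 0.11816014647028954 ((466.6939392089844, 267.07232666015625), (32.300045013427734, 9.989645957946777), 34.845035552978516)
barrel 1167
sleeve 0 nan
[331  30  10  31 221] ((473.0212707519531, 259.2471618652344), (21.200332641601562, 6.556456565856934), 36.880069732666016)
[304  36  10  31 186] ((458.8296813964844, 273.87213134765625), (21.384685516357422, 5.84761381149292), 38.49042510986328)
  return _methods._mean(a, axis=axis, dtype=dtype,
  ret = ret.dtype.type(ret / rcount)
```

```bash
python3 - <<'E'
from plant import *
from h import *
for n in("scene","side"):
    p,d=snapshot(n);m=camera_model(n);c=cloud(m["intrinsics"],m["view"],d);o=cloud(m["intrinsics"],m["view"],np.load(f"pics/{n}0.npz")["d"])
    r=np.hypot(c[...,0]-.5695,c[...,1]-.191);k=(r>.014)&(r<.024)&(c[...,2]>.12)&(c[...,2]<.14);print(n,"sleeve top",k.sum(),np.percentile(c[k][:,2],[50,95]) if k.any() else 0)
    for nm,x,y in(("small",.629,-.366),("blank",.547,-.181),("jar",.768,.022)):
        f=lambda q:q[(np.hypot(q[...,0]-x,q[...,1]-y)<.06)&(q[...,2]>.009)&(q[...,2]<.09)].mean(0).round(4)
        print(nm,f(c),f(o))
r.finish_job() if False else None
E
```

```text
scene sleeve top 132 [0.1293435  0.13766039]
small [ 0.6327 -0.361   0.0346] [ 0.6326 -0.3611  0.0346]
blank [ 0.5503 -0.1784  0.0153] [ 0.5492 -0.1786  0.015 ]
jar [0.7847 0.0352 0.0565] [0.7848 0.0351 0.057 ]
side sleeve top 154 [0.12908955 0.13898526]
small [ 0.6229 -0.3684  0.0359] [ 0.623  -0.3685  0.0357]
blank [ 0.5431 -0.1832  0.0149] [ 0.5431 -0.1833  0.0146]
jar [0.7764 0.0138 0.0522] [0.7764 0.0139 0.0522]
```

```bash
python3 -c "
from plant import r
print(r.finish_job())"
```

```text
the job is handed in; nothing more can be done
None
```

I handed the job in at about 34 s: the big sleeve is home on the seat (top measured at 130 mm), the key is fully in and was turned clockwise until the moment rose at the stop, and the small sleeve, black blank and jar have not moved.

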